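Pack a soap bar in the snap-lid case

ROBOT

A 6-joint arm with a two-finger parallel gripper is mounted at the origin on the work surface. World frame = base frame: x ahead of the robot, y to its left, z up, the work surface at z = 0. Lengths are in mm, angles in degrees, forces in N, time in s.
With the tool pointing down it reaches from about 350 to 850 mm from the base axis. Payload 8.1 kg.
Tool frame: the origin (TCP) lies at the very end of the fingers, on their centre line; the grasp point (between the pads) lies 19 mm behind it (tcp_to_grasp is the distance from the TCP to the grasp point, in mm); z points along the fingers, x is the direction in which the jaws open and shut, and the axes are right-handed (so a half turn about z gives the same grasp; the last joint's range is limited). The gripper opens to 85 mm and grips with 20 to 120 N. Pads are 22 mm wide; open, the fingers measure 114 mm over their backs; the gripper's body (76 mm by 85 mm) begins 54 mm behind the grasp point. The pads swing forward as they close: fully open they stand 13 mm farther back than shut.
Start: joints at [-72.674, 7.471, 85.268, -0, 87.261, -4.893], TCP at [226.912, -555.442, 204.592] pointing down, gripper open.
Joint ranges: [-169.43, 169.43], [-51.17, 129.36], [1.28, 143.12], [-76.62, 256.62], [0, 156.53], [-152.29, 152.29]. Speed limits (degrees/s): [136.94, 136.94, 159.86, 180, 180, 180].

INTERFACE

Orientations are given as [roll, pitch, yaw] about the fixed x, y, z axes, in that order (R = Rz(yaw) Ry(pitch) Rx(roll)).
In Python, from bench import * gives the robot as it stands. The module is installed in compiled form; this text tells all that it offers.
- The arm moves only by the tool apply_moves, never from a script. Its argument "targets" is text: rows parted by semicolons, each of 7 numbers parted by spaces: the turn, a rotation vector about the tool's x, y, z in rad, then the shift along the tool's x, y, z in cm, then the finger opening in cm, from 0 to 8.54. A call has exactly 5 rows; each row is the pose to reach, as a shift and turn from the pose commanded when the call began, along the tool's axes at that moment; what a row does not reach only later rows make up. A row lasts 1/10 s, in which the tool goes at most 50 mm and 8.59 degrees, less where a joint would pass 70% of its speed; a pose out of reach is approached as far as the arm can. A call with a gripper value outside its range is refused whole. The fingers move at their own pace and stop on an object; "force" is the grip in N (left out, the last holds). Time passes only in rows, so rows that repeat a pose let the fingers close, or fill a call up. It gives the time, the measured TCP pose, the force and the opening at its end, in the units of the state.
- sense(): the state, without advancing time (a new reading comes with each control period).
- snapshot(name): name is "scene" or "top" or "wrist"; returns the picture (384x512x3 uint8, red, green, blue); there is no depth.
- camera_model(name): a dict with "fx", "fy", "cx", "cy" (pixels), "position" and "attitude" of the camera in the world; the wrist camera has in their place "T_tool_cam" (4x4, takes a point from camera to tool coordinates, whose origin is the TCP and whose axes are the tool frame's). Camera axes: x right, y up, looking along -z (the intrinsics and any distortion apply to the point x, -y, -z); pixel columns grow to the right and rows downward; lengths in mm; the calibration is good to about 2 mm. A picture is of the moment at which its call begins: read the wrist's pose just before it. camera_model takes no time and is no camera call.
- hand_in(): hands the job in, once; it reports no verdict.
Trained networks look in the newest picture that a camera, given by its name, has taken for a name from the list of things; names that differ only in an ending like _2 or _b are one class to them, and where a whole thing is asked for, a point or a joint stands for the part that bears it (a point fixed in the world has none). Each returns a list of dicts, best first, with "confidence" (0 to 1); they miss things now and then, are a little off and sometimes report something else, mostly with a low value. They report only what shows in the picture. A call takes as long as a camera call. They do not tell look-alikes from the thing itself.
- recognise(camera, query): "at" ([row, column] in pixels, amid what is visible of it).
- place_of(camera, query): "at" ([row, column] in pixels: a listed point, or the origin of a listed thing).
The state is a dict: "time": time; "joint_pos": joint angles; "qd": joint speeds; "joint_efforts": joint torques, N m; "tool_pos": TCP position; "tcp_rot": TCP orientation; "ft_force": force on the tool from outside, world axes, zero at the start; "wrist_torque": the same for the moment, N m; "finger_gap": finger opening in mm.
Only numpy, scipy, OpenCV 4.12 (cv2) and the standard library are available. Lean on these libraries where they do the work, as an engineer would, in place of code of your own. Each camera call takes 0.05 s, during which the arm holds its last target. There are 200 camera calls.

TASK

Press the orange thumb latch so the teal lid of the soap case pops right open, lay the yellow soap bar flat in the case and let go of it, then push the lid gently down until it snaps shut and stays shut. Do not force the latch, the lid or the soap, and leave the other soaps and everything else where they are.

Things in the scene. Friction and masses are not known exactly. Their poses are not given: they have to be found in the camera images.
- stand: Packing stand fixed to the table, wooden base 130 x 130 x 12 mm, with the soap case on top. Origin: middle of its underside; x points from the case's latch to its lid hinge, z up. A screw under the case raises the whole case (tub, lid, latch) by h, 0 to 8 mm, different every time and NOT in any reading: the three points here are where the parts lie at h = 0, so feel for every height.
- pad_point (a point): Point to press, at h = 0, on top of the orange latch pad (26 mm in x, 34 mm in y, flat); 70 mm before the case's middle, 42 mm up. Axes as the stand. The orange hook begins 19 mm from it towards the case (10 mm when pressed) and tops it by 22 mm. Pressed here: gives from 2.5 N, lets the lid go at 4 N, about 4 mm down, hard stop at 6 N, 9 mm; springs back. Over 40 N breaks it.
- lid_hinge (a point): Middle of the lid's hinge axis (along y) at h = 0: 40 mm beyond the case's middle, 44 mm up. Axes as the stand. Teal lid: a shell 76 mm (x) x 56 mm (y), front edge 78 mm from the hinge, flat outer top face 23 mm above the hinge when shut; closes on the tub's rim. Latched by a steel tongue on its front under the orange hook. Pushed with over 40 N it breaks.
- pocket (a point): Middle of the pocket floor of the white tub at h = 0, over the stand's origin, 34 mm up. Axes as the stand. Pocket 68 mm (x) by 48 mm (y); the rim of its 4 mm walls is 8 mm above the floor.
- lid (a joint): Lid angle, rad: 0 latched, 1.7 popped open (just past upright; outer face looks to +x, reaches 33 mm beyond and 93 mm above the hinge). A spring always opens it (about 2 N at the front). To shut, push the outer face over and down: 67 mm from the hinge it meets the hook at 0.11, rides over it at 0.05 with 10 to 16 N, is caught at 0.01; below 0 a rubber seal gives 4 mm, force rising, to a hard stop.
- latch (a joint): Latch angle in rad: 0 at rest, grows as the pad is pressed down, 0.32 at its hard stop; lets the lid go at about 0.14.
- soap_yellow: Yellow soap bar, 38 mm (x) by 54 mm (y) by 24 mm high, 70 g, lying on the drying board. Origin: middle of its underside. Goes in the pocket with its 54 mm along the stand's x (a quarter turn between their frames). Gripped across the 38 mm with fingertips at least 10 mm above its underside, the fingers clear the tub's rim. Pressed on the case with over 60 N it dents.
- soap_green: Green soap bar of the same size, on the board; leave it alone.
- soap_pink: Pink soap bar of the same size, on the board; leave it alone.
- board: Wooden drying board, fixed, 90 mm (x) by 270 mm (y) by 12 mm; origin in the middle of its underside. The three bars lie on it in a row along its y, 85 mm apart, in any order.
- green_bottle: Green bottle, 60 mm wide, 170 mm tall, origin under its middle; leave it alone.
- red_cap_bottle: White bottle with red cap, 56 mm wide, 150 mm tall, origin under its middle; leave it alone.
- dropper: Small amber dropper bottle, 28 mm wide, 65 mm tall, origin under its middle; leave it alone.
- tub_cup: Clear cup, 90 mm wide, 100 mm tall, origin under its middle; leave it alone.
- scraper: Scraper with a wooden handle, 190 mm long, 16 mm high, lying flat, origin at the joint of handle and blade; leave it alone.
There are look-alikes about, which are no part of the job. Several things have the shape of the stand; the one meant has the colours described above.

How it is judged:
By the outcome, as a careful person would: the job done as asked, in the order asked, and still so for the second after the job is handed in, with the robot touching nothing.
It also fails if it takes over 64 s, if anything falls off the work surface, if the arm or the gripper's body presses on something with over 40 N, if the wrist force passes 120 N, or if a joint passes its speed limit or range.

## Working session

There is one attempt and no reset: what is moved stays moved. The work goes in short steps, Python scripts to look and compute and a tool call to move; the robot and the scene stay as the last step left them, time stands still between calls to the robot, and variables do not carry over. Pictures are saved under pics/ and viewed, about 8 in all and at most 12, crops included, and the job is handed in when it is done.

Besides the shell and the picture viewer there is one more tool, called after "Emit:" as name(argument=value, ...) on one line, values as JSON. apply_moves: Moves the arm, as the interface text tells. Its arguments: {"type":"object","properties":{"targets":{"type":"string"},"force":{"type":"number"}},"required":["targets"]}

```bash
mkdir -p pics; cat > h.py <<'E'
from bench import *
import numpy as np, cv2
from scipy.spatial.transform import Rotation as R
np.set_printoptions(precision=1,suppress=True)
def save(im,n): cv2.imwrite('pics/'+n,cv2.cvtColor(im,cv2.COLOR_RGB2BGR))
def Rt(rpy): return R.from_euler('xyz',rpy,degrees=True).as_matrix()
E
python3 - <<'E'
from h import *
s=sense();print(s)
for c in ('scene','top','wrist'):
    print(c,camera_model(c))
a=snapshot('scene');b=snapshot('top')
save(a,'a0.png');save(b,'b0.png')
im=np.hstack([a,b]);save(cv2.resize(im,(800,300),interpolation=cv2.INTER_AREA),'both.png')
for c in ('scene','top'):
    for q in ('stand','soap_yellow','board','pad_point','lid_hinge','pocket'):
        r=place_of(c,q);print(c,q,[(np.round(d['at']),round(d['confidence'],2)) for d in r[:4]])
E
```

```text
{'time': 0.0, 'joint_pos': array([-72.7,   7.5,  85.3,   0. ,  87.3,  -4.9]), 'qd': array([-0. , -0.1,  0.1, -0. , -0. ,  0.1]), 'joint_efforts': array([ -0. , -56.9, -50.1,  -0. ,   0. ,  -0. ]), 'tool_pos': array([ 226.7, -554.9,  203.5]), 'tcp_rot': array([-180. ,    0.1,  -67.8]), 'ft_force': array([-0.4, -0.5,  0.3]), 'wrist_torque': array([-0. , -0.1, -0. ]), 'finger_gap': 85.143201244723}
scene {'fx': 353.52888000890783, 'fy': 353.52888000890783, 'cx': 260.9871723190517, 'cy': 194.33010679239283, 'position': array([1064.2, -743.2,  825.2]), 'attitude': array([49.2, -0.6, 34.5])}
top {'fx': 427.0376373364998, 'fy': 427.0376373364998, 'cx': 254.4168439709748, 'cy': 190.6649597204484, 'position': array([ 371.6,    4.8, 1281.6]), 'attitude': array([  8.7,  -1.1, -88.6])}
wrist {'fx': 298.600986560526, 'fy': 298.600986560526, 'cx': 252.74788477581458, 'cy': 188.39865934968464, 'T_tool_cam': array([[   1. ,   -0. ,   -0. ,    0.2],
       [  -0. ,   -1. ,   -0.3,  -69.7],
       [  -0. ,    0.3,   -1. , -169.7],
       [   0. ,    0. ,    0. ,    1. ]])}
scene stand [(array([256., 1
[... 429 characters left out ...]
rray([217., 253.]), 0.69)]
scene pocket [(array([244., 180.]), 0.94), (array([218., 242.]), 0.82), (array([192., 180.]), 0.75), (array([221., 330.]), 0.21)]
top stand [(array([276., 290.]), 0.93), (array([217., 355.]), 0.7), (array([189., 283.]), 0.56)]
top soap_yellow [(array([215., 205.]), 0.68)]
top board [(array([214., 175.]), 0.66)]
top pad_point [(array([233., 366.]), 0.93), (array([304., 297.]), 0.88), (array([217., 295.]), 0.59), (array([189., 286.]), 0.54)]
top lid_hinge [(array([178., 280.]), 0.94), (array([205., 354.]), 0.77), (array([262., 287.]), 0.61), (array([191., 284.]), 0.35)]
top pocket [(array([215., 355.]), 0.95), (array([188., 286.]), 0.73), (array([276., 292.]), 0.56)]
```

View pics/b0.png

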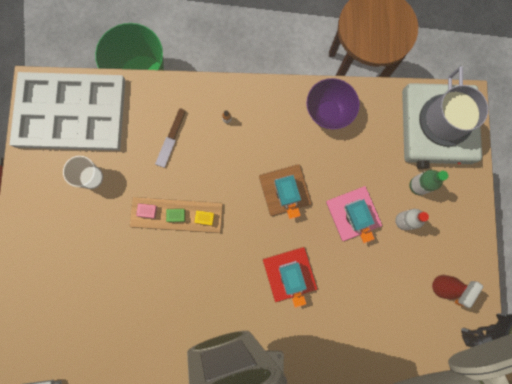

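View pics/a0.png

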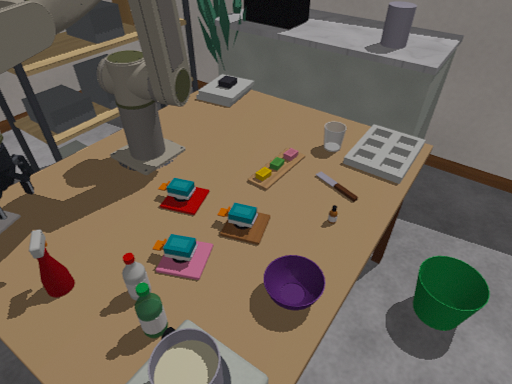

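The three stand look-alikes in the top picture are the wooden base at (190,286), the red at (277,290) and the pink at (214,355). The task asks for a wooden base, so (190,286), which is (222,241) in the scene view. The yellow bar is at top (218,205), scene (174,263). I'll confirm this in a crop and triangulate.

```bash
cat >> h.py <<'E'
def ray(cam,at,pose=None):
    m=camera_model(cam)
    d=np.array([(at[1]-m['cx'])/m['fx'],-(at[0]-m['cy'])/m['fy'],-1.])
    if cam=='wrist':
        s=pose or sense(); Rw=Rt(s['tcp_rot']); T=m['T_tool_cam']
        o=s['tool_pos']+Rw@T[:3,3]; d=Rw@T[:3,:3]@d
    else: o=np.array(m['position']); d=Rt(m['attitude'])@d
    return o,d/np.linalg.norm(d)
def tri(rs):
    A=sum(np.eye(3)-np.outer(d,d) for o,d in rs); b=sum((np.eye(3)-np.outer(d,d))@o for o,d in rs)
    p=np.linalg.solve(A,b); return p,[np.linalg.norm((np.eye(3)-np.outer(d,d))@(p-o)) for o,d in rs]
def onz(r,z): o,d=r; return o+d*(z-o[2])/d[2]
E
python3 - <<'E'
from h import *
a=cv2.imread('pics/a0.png');b=cv2.imread('pics/b0.png')
c1=cv2.resize(a[150:250,150:310],(640,400),interpolation=3)[:,:]
c2=cv2.resize(b[140:260,120:340],(640,349),interpolation=3)
im=np.vstack([c1,c2]);im=cv2.resize(im,None,fx=.8,fy=.8,interpolation=cv2.INTER_AREA);cv2.imwrite('pics/crop1.png',im);print(im.shape)
for n,s,t in (('stand',(225,241),(189,283)),('pad',(212,223),(217,295)),('hinge',(217,253),(178,280)),('pocket',(218,242),(188,286)),('soap',(174,263),(215,205)),('board',(168,277),(214,175))):
    print(n,*tri([ray('scene',s),ray('top',t)]))
E
```

```text
(599, 512, 3)
stand [ 569.2 -108.     0.9] [np.float64(8.833733295195902), np.float64(8.833733295195994)]
pad [ 494.1 -130.7   33.2] [np.float64(7.63489016741322), np.float64(7.634890167413248)]
hinge [599.4 -91.8  40.4] [np.float64(3.666813045547186), np.float64(3.666813045547312)]
pocket [ 570.5 -110.8   34.9] [np.float64(4.088466483586177), np.float64(4.088466483586197)]
soap [486.6 127.5  23.9] [np.float64(2.1731136655941112), np.float64(2.173113665594128)]
board [490.  220.5  -3.2] [np.float64(1.9356322384091587), np.float64(1.9356322384090046)]
```

View pics/crop1.png

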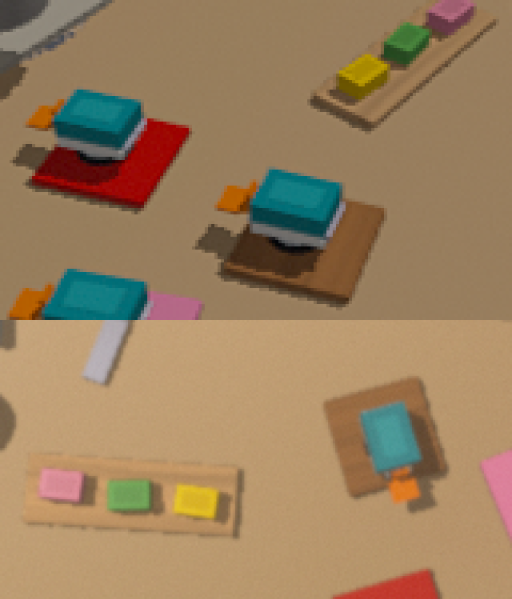

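The crop shows a wooden base, teal lid, white tub and orange latch, so this is the right stand at about (570,-110) with a yaw of roughly 17°. I'll raise the arm and fly over for a close look with the wrist camera.

```bash
cat >> h.py <<'E'
def plan(pos,yaw,s=None):
    s=s or sense(); Rw=Rt(s['tcp_rot']); d=Rw.T@(np.array(pos)-s['tool_pos'])/10
    rv=R.from_matrix(Rw.T@Rt([180,0,yaw])).as_rotvec()
    print('turn',np.round(rv,3),'shift cm',np.round(d,2))
E
python3 -c "
from h import *
plan((227,-555,330),-68);plan((525,-125,230),-72)
print(onz(ray('top',(287,450)),100),onz(ray('top',(215,410)),100))"
```

```text
turn [ 0. -0.  0.] shift cm [ -0.   -0.  -12.5]
turn [ 0.  -0.   0.1] shift cm [-28.6 -43.9  -2.5]
[ 301.5 -554.   100. ] [ 496.1 -450.3  100. ]
```

Emit:
apply_moves(targets="0 0 0 0 0 -4 0; 0 0 0 0 0 -8 0; 0 0 0 0 0 -12.5 0; 0 0 0.03 -6 -5 -13 0; 0 0 0.05 -9 -9 -13 0", force=30)

```text
time: 1.2
tool_pos: [264.0, -463.7, 336.2]
tcp_rot: [-180.0, -0.2, -70.9]
ft_force: [1.7, 0.9, -0.0]
finger_gap: 12.1
```

Emit:
apply_moves(targets="0 0 0 -3 -4 0 0; 0 0 0 -6 -8 0 0; 0 0 0 -9 -12 0 0; 0 0 0 -11 -16 0 0; 0 0 0 -14 -20 0 0")

```text
time: 1.7
tool_pos: [407.2, -263.4, 334.1]
tcp_rot: [-180.0, -0.1, -70.7]
ft_force: [1.1, -0.5, 0.2]
finger_gap: -0.3
```

```bash
python3 -c "
from h import *
s=sense();print(s['time'],s['tool_pos'],s['tcp_rot'],s['finger_gap'],s['ft_force']);plan((525,-125,230),-72)"
```

```text
1.7 [ 407.2 -263.4  334.1] [-180.    -0.1  -70.7] -0.29622260543963325 [ 1.1 -0.5  0.2]
turn [-0. -0.  0.] shift cm [ -9.2 -15.7  10.4]
```

Emit:
apply_moves(targets="0 0 0 -3 -4 3 0; 0 0 0.02 -6 -8 6 0; 0 0 0.02 -8 -12 9 0; 0 0 0.02 -9.2 -15.7 10.4 0; 0 0 0.02 -9.2 -15.7 10.4 0")

```text
time: 2.2
tool_pos: [524.6, -121.9, 226.4]
tcp_rot: [179.8, 0.2, -71.6]
ft_force: [-0.3, -0.7, 0.1]
finger_gap: -0.1
```

```bash
cat >> h.py <<'E'
def look(qs,k=2):
    s=sense(); im=snapshot('wrist'); out={}
    print('t',s['time'],s['tool_pos'],s['tcp_rot'])
    for q in qs:
        r=place_of('wrist',q); out[q]=[(d['at'],ray('wrist',d['at'],s)) for d in r]
        print(q,[(np.round(d['at'],1),round(d['confidence'],2)) for d in r[:k]])
    return im,out
E
python3 - <<'E'
from h import *
im,o=look(['stand','pad_point','lid_hinge','pocket'])
save(im,'w1.png')
z=dict(stand=0,pad_point=46,lid_hinge=48,pocket=38)
for q in z:
    for a,r in o[q][:3]: print(q,onz(r,z[q]))
import pickle;pickle.dump(o,open('o1.pkl','wb'))
E
```

```text
t 2.2 [ 524.6 -121.9  226.4] [179.8   0.2 -71.6]
stand [(array([121.6, 253.9]), 0.77), (array([214.1, 381.6]), 0.56)]
pad_point [(array([182. , 254.1]), 0.62), (array([274.8, 388.6]), 0.59)]
lid_hinge [(array([282.5, 209.3]), 0.71), (array([ 89.6, 252.1]), 0.65)]
pocket [(array([126.8, 252.6]), 0.77), (array([228.5, 391.3]), 0.62)]
stand [ 568.7 -108.3    0. ]
stand [ 504.7 -320.1    0. ]
pad_point [ 503.5 -130.4   46. ]
pad_point [ 439.3 -340.4   46. ]
lid_hinge [ 353.5 -117.6   48. ]
lid_hinge [603.6 -94.5  48. ]
lid_hinge [ 540.  -298.7   48. ]
pocket [ 564.7 -108.    38. ]
pocket [ 498.8 -319.5   38. ]
```

View pics/w1.png

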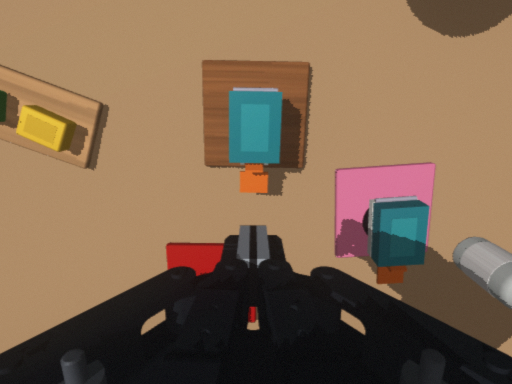

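The wooden stand is at about (115,255), its pad at (181,254) and the yellow soap at (128,45). I'll go lower, in front of the pad, for a second view.

```bash
python3 -c "
from h import *
plan((485,-136,115),-71)
P=[onz(ray('wrist',p),12) for p in ((62,203),(61,308),(172,304),(168,204))]
P=np.array(P);print(P,P.mean(0));
for i in range(4):
  d=P[(i+1)%4]-P[i];print(np.linalg.norm(d),np.degrees(np.arctan2(d[1],d[0])))
Q=np.array([onz(ray('wrist',p),24+12) for p in ((106,24),(119,75),(150,61),(135,17))]);print(Q.mean(0))
"
```

```text
turn [-0. -0. -0.] shift cm [-0.4  4.  11.6]
[[ 617.1  -33.8   12. ]
 [ 657.8 -154.    12. ]
 [ 527.9 -198.4   12. ]
 [ 491.6  -70.2   12. ]] [ 573.6 -114.1   12. ]
126.86382562280234 -71.27112289551627
137.28072346650512 -161.11771937854945
133.2116731823743 105.84280538736479
130.7022596192018 16.180531418365526
[485.3 122.8  36. ]
```

Emit:
apply_moves(targets="0 0 -0.01 0 2 4 0; 0 0 -0.01 -0.4 4 8 0; 0 0 -0.01 -0.4 4 11.6 0; 0 0 -0.01 -0.4 4 11.6 0; 0 0 -0.01 -0.4 4 11.6 0")

```text
time: 2.95
tool_pos: [484.8, -135.6, 115.5]
tcp_rot: [-180.0, -0.0, -71.3]
ft_force: [0.0, -0.3, 0.4]
finger_gap: 0.4
```

```bash
python3 - <<'E'
from h import *
import pickle
o1=pickle.load(open('o1.pkl','rb'))
im,o=look(['stand','pad_point','lid_hinge','pocket'])
save(im,'w2.png')
i1=dict(stand=0,pad_point=0,lid_hinge=1,pocket=0)
for q in o:
    for a,r in o[q][:2]: print(q,*tri([o1[q][i1[q]][1],r]))
E
```

```text
t 2.95 [ 484.8 -135.6  115.5] [-180.    -0.   -71.3]
stand [(array([215.6, 428.7]), 0.95), (array([ 81.6, 253.5]), 0.63)]
pad_point [(array([168.9, 252. ]), 0.95), (array([304.8, 443.9]), 0.66)]
lid_hinge [(array([190.6, 458.6]), 0.81), (array([ 22.6, 257.4]), 0.55)]
pocket [(array([ 79.7, 257.8]), 0.76)]
stand [570.2 -99.8 306.5] [np.float64(16.172327832400995), np.float64(16.1723278324008)]
stand [ 568.8 -108.3    1.8] [np.float64(0.010748258035103543), np.float64(0.010748258035090073)]
pad_point [ 496.4 -132.1   18.5] [np.float64(0.6630181239843795), np.float64(0.6630181239844136)]
pad_point [ 559.3 -108.1  291. ] [np.float64(5.684996907004272), np.float64(5.684996907004216)]
lid_hinge [573.1 -96.8 310.1] [np.float64(21.424510898171086), np.float64(21.42451089817111)]
lid_hinge [604.2 -96.7  46.4] [np.float64(2.2733536934580965), np.float64(2.273353693458062)]
pocket [ 566.8 -109.7   60.7] [np.float64(2.1854790878227917), np.float64(2.185479087822766)]
```

View pics/w2.png

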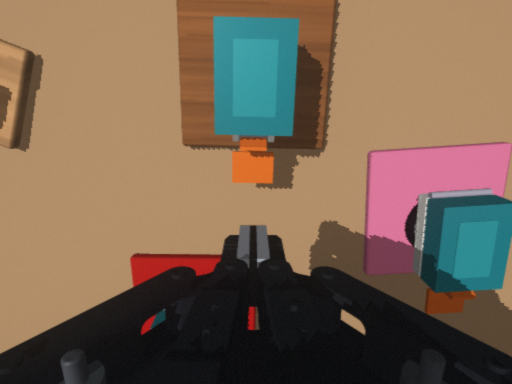

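The pad spans rows 152-182 and columns 233-273, and the lid's corners are at (17,213), (18,298), (135,295), (135,215).

```bash
python3 - <<'E'
from h import *
for z in (42,46,50): print('pad',onz(ray('wrist',(167.5,253)),z))
L=np.array([onz(ray('wrist',p),71) for p in ((17,213),(18,298),(135,295),(135,215))]);print(L,L.mean(0))
for i in range(4):
  d=L[(i+1)%4]-L[i];print(np.linalg.norm(d),np.degrees(np.arctan2(d[1],d[0])))
P=np.array([onz(ray('wrist',p),46) for p in ((152,233),(152,273),(182,273),(182,233))]);print(P)
B=[onz(ray('wrist',p),12) for p in ((144,183),(149,321))];d=B[1]-B[0];print(np.linalg.norm(d),np.degrees(np.arctan2(d[1],d[0])),(B[0]+B[1])/2)
th=np.radians(18.3);u=np.array([np.cos(th),np.sin(th)])
print('pad from stand',np.array([569,-109])-70*u)
for z in (42,46,50):plan((499,-131.5,60),-71.5)
E
```

```text
pad [ 504. -130.   42.]
pad [ 504.8 -129.7   46. ]
pad [ 505.5 -129.4   50. ]
[[ 594.9  -71.6   71. ]
 [ 612.1 -123.7   71. ]
 [ 541.7 -148.7   71. ]
 [ 523.3  -94.7   71. ]] [ 568.  -109.7   71. ]
54.83874278738021 -71.72851330870355
74.7232378274881 -160.45470344089003
57.064422327476144 108.81025510955216
75.24345595902727 17.843510094720553
[[ 511.6 -110.3   46. ]
 [ 522.1 -140.9   46. ]
 [ 498.5 -149.4   46. ]
 [ 487.8 -118.    46. ]]
126.79470117196085 -73.27073205984193 [ 516.5 -125.1   12. ]
pad from stand [ 502.5 -131. ]
turn [-0. -0.  0.] shift cm [ 0.  -1.3  5.7]
turn [-0. -0.  0.] shift cm [ 0.  -1.3  5.7]
turn [-0. -0.  0.] shift cm [ 0.  -1.3  5.7]
```

Emit:
apply_moves(targets="0 0 0 0.1 -1.7 0 0; 0 0 0 0.1 -1.7 3 0; 0 0 0 0.1 -1.7 5.0 0; 0 0 0 0.1 -1.7 5.7 0; 0 0 0 0.1 -1.7 5.7 0")

```text
time: 3.7
tool_pos: [500.7, -129.7, 56.6]
tcp_rot: [179.9, 0.0, -71.2]
ft_force: [-0.4, -0.3, 0.2]
finger_gap: -0.2
```

Emit:
apply_moves(targets="0 0 0 0 0 0.1 0; 0 0 0 0 0 0.2 0; 0 0 0 0 0 0.4 0; 0 0 0 0 0 0.6 0; 0 0 0 0 0 0.6 0")

```text
time: 4.2
tool_pos: [501.0, -129.9, 50.8]
tcp_rot: [180.0, 0.0, -71.2]
ft_force: [0.4, 0.7, -0.8]
finger_gap: 0.1
```

Emit:
apply_moves(targets="0 0 0 0 0 0.1 0; 0 0 0 0 0 0.2 0; 0 0 0 0 0 0.2 0; 0 0 0 0 0 0.2 0; 0 0 0 0 0 0.2 0")

```text
time: 4.7
tool_pos: [501.1, -129.9, 49.0]
tcp_rot: [-180.0, -0.0, -71.2]
ft_force: [-0.1, 1.0, 0.2]
finger_gap: 0.0
```

Emit:
apply_moves(targets="0 0 0 0 0 0.1 0; 0 0 0 0 0 0.2 0; 0 0 0 0 0 0.2 0; 0 0 0 0 0 0.2 0; 0 0 0 0 0 0.2 0")

```text
time: 5.2
tool_pos: [501.1, -130.0, 47.0]
tcp_rot: [-180.0, -0.0, -71.2]
ft_force: [0.4, 0.9, -0.3]
finger_gap: 0.1
```

Emit:
apply_moves(targets="0 0 0 0 0 0.1 0; 0 0 0 0 0 0.2 0; 0 0 0 0 0 0.2 0; 0 0 0 0 0 0.2 0; 0 0 0 0 0 0.2 0")

```text
time: 5.7
tool_pos: [501.1, -130.0, 45.0]
tcp_rot: [180.0, 0.0, -71.2]
ft_force: [0.6, -0.6, 0.3]
finger_gap: -0.0
```

Emit:
apply_moves(targets="0 0 0 0 0 0.1 0; 0 0 0 0 0 0.1 0; 0 0 0 0 0 0.1 0; 0 0 0 0 0 0.1 0; 0 0 0 0 0 0.1 0")

```text
time: 6.2
tool_pos: [501.1, -130.0, 44.0]
tcp_rot: [-180.0, -0.0, -71.2]
ft_force: [0.4, 0.7, -0.3]
finger_gap: 0.3
```

Emit:
apply_moves(targets="0 0 0 0 0 0.1 0; 0 0 0 0 0 0.1 0; 0 0 0 0 0 0.1 0; 0 0 0 0 0 0.1 0; 0 0 0 0 0 0.1 0")

```text
time: 6.7
tool_pos: [501.1, -130.0, 43.0]
tcp_rot: [-180.0, -0.0, -71.2]
ft_force: [0.1, -0.8, 0.4]
finger_gap: 0.1
```

Emit:
apply_moves(targets="0 0 0 0 0 0.1 0; 0 0 0 0 0 0.1 0; 0 0 0 0 0 0.1 0; 0 0 0 0 0 0.1 0; 0 0 0 0 0 0.1 0")

```text
time: 7.2
tool_pos: [501.1, -130.0, 42.0]
tcp_rot: [-180.0, -0.0, -71.2]
ft_force: [-0.0, 0.2, -0.2]
finger_gap: 0.0
```

Emit:
apply_moves(targets="0 0 0 0 0 0.1 0; 0 0 0 0 0 0.1 0; 0 0 0 0 0 0.1 0; 0 0 0 0 0 0.1 0; 0 0 0 0 0 0.1 0")

```text
time: 7.7
tool_pos: [501.1, -130.0, 41.0]
tcp_rot: [-180.0, -0.0, -71.2]
ft_force: [0.0, 0.2, 0.2]
finger_gap: -0.1
```

```bash
python3 - <<'E'
from h import *
im,o=look([]);a=snapshot('scene')
c=cv2.resize(a[170:250,190:290],(500,400),interpolation=3)
w=cv2.resize(im[100:280,170:340],(378,400),interpolation=3)
im=np.hstack([w,c]);save(cv2.resize(im,(800,364)),'p1.png')
E
```

```text
t 7.7 [ 501.1 -130.    41. ] [-180.    -0.   -71.2]
```

View pics/p1.png

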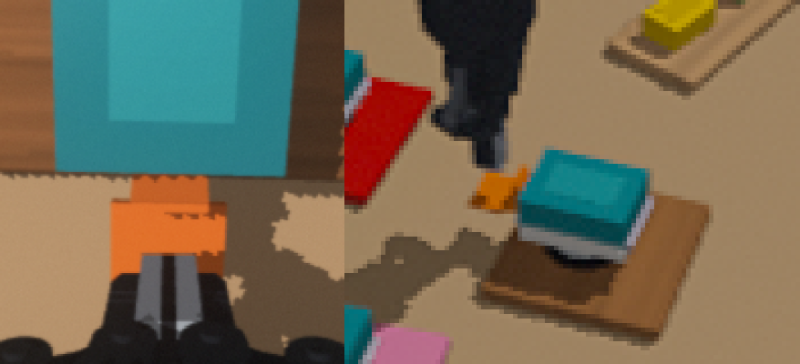

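```bash
python3 - <<'E'
from h import *
def proj(cam,p):
    m=camera_model(cam);c=Rt(m['attitude']).T@(np.array(p)-m['position']);return m['cy']+m['fy']*c[1]/c[2],m['cx']-m['fx']*c[0]/c[2]
print(proj('scene',(501,-130,41)),proj('scene',(501,-130,51)),proj('scene',(501,-130,61)),proj('scene',(491,-133,41)),proj('scene',(568,-109.7,71)))
print(proj('top',(568,-109.7,71)))
m=camera_model('wrist');T=m['T_tool_cam'];c=T[:3,:3].T@(-T[:3,3]);print('tcp px',m['cy']+m['fy']*c[1]/c[2],m['cx']-m['fx']*c[0]/c[2])
print(T, Rt([0,0,0])[0])
a=snapshot('scene');save(cv2.resize(a[190:230,205:265],(780,520),interpolation=0),'p2.png')
E
```

```text
(np.float64(211.1631366608326), np.float64(222.29421063857853)) (np.float64(208.89054590973188), np.float64(222.10165990741498)) (np.float64(206.59150405041945), np.float64(221.90686804232803)) (np.float64(210.45622180503722), np.float64(219.287018035833)) (np.float64(209.02940193584735), np.float64(242.57900329590194))
(np.float64(187.96401202535782), np.float64(287.6851660351949))
tcp px 221.8417565631936 252.22566141964847
[[   1.    -0.    -0.     0.1]
 [  -0.    -1.    -0.3  -69.7]
 [  -0.     0.3   -1.  -169.7]
 [   0.     0.     0.     1. ]] [1. 0. 0.]
```

View pics/p2.png

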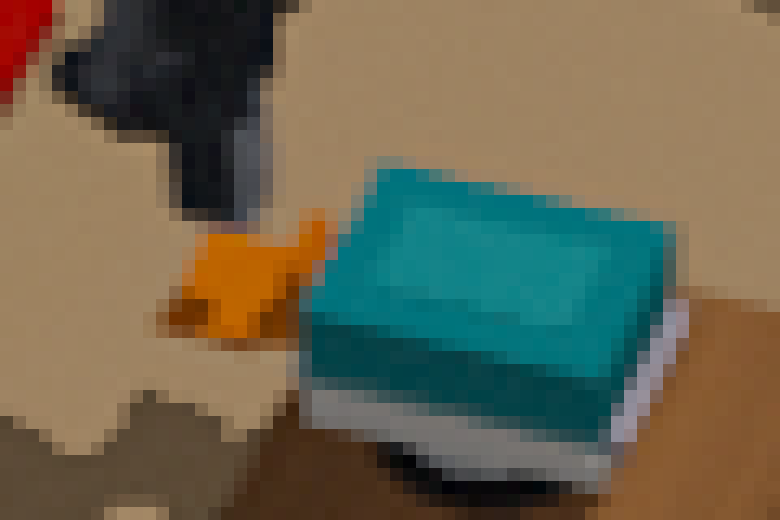

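The scene view shows the tip at crop (220,215), which is still about 15-20 mm above the pad. The fingers seem to end short of the nominal TCP, so I'll keep feeling downwards.

Emit:
apply_moves(targets="0 0 0 0 0 0.1 0; 0 0 0 0 0 0.2 0; 0 0 0 0 0 0.3 0; 0 0 0 0 0 0.3 0; 0 0 0 0 0 0.3 0")

```text
time: 8.35
tool_pos: [501.0, -129.9, 37.9]
tcp_rot: [180.0, 0.0, -71.2]
ft_force: [-0.2, -0.2, 0.6]
finger_gap: 0.4
```

Emit:
apply_moves(targets="0 0 0 0 0 0.1 0; 0 0 0 0 0 0.2 0; 0 0 0 0 0 0.2 0; 0 0 0 0 0 0.2 0; 0 0 0 0 0 0.2 0")

```text
time: 8.85
tool_pos: [501.1, -130.0, 36.0]
tcp_rot: [-180.0, -0.0, -71.2]
ft_force: [-0.5, -0.7, -0.7]
finger_gap: -0.2
```

Emit:
apply_moves(targets="0 0 0 0 0 0.1 0; 0 0 0 0 0 0.2 0; 0 0 0 0 0 0.2 0; 0 0 0 0 0 0.2 0; 0 0 0 0 0 0.2 0")

```text
time: 9.35
tool_pos: [501.1, -130.0, 33.9]
tcp_rot: [180.0, 0.0, -71.2]
ft_force: [-0.6, 0.8, 0.2]
finger_gap: -0.2
```

Emit:
apply_moves(targets="0 0 0 0 0 0.1 0; 0 0 0 0 0 0.2 0; 0 0 0 0 0 0.2 0; 0 0 0 0 0 0.2 0; 0 0 0 0 0 0.2 0")

```text
time: 9.85
tool_pos: [501.1, -130.0, 32.0]
tcp_rot: [-180.0, -0.0, -71.2]
ft_force: [-1.0, 0.1, -0.7]
finger_gap: -0.0
```

```bash
python3 - <<'E'
from h import *
a=snapshot('scene');w=snapshot('wrist')
x=cv2.resize(a[190:230,205:255],(500,400),interpolation=3);y=cv2.resize(w[160:280,200:310],(367,400),interpolation=3)
im=np.hstack([x,y]);save(cv2.resize(im,(800,369)),'p3.png')
E
```

```text
(no output)
```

View pics/p3.png

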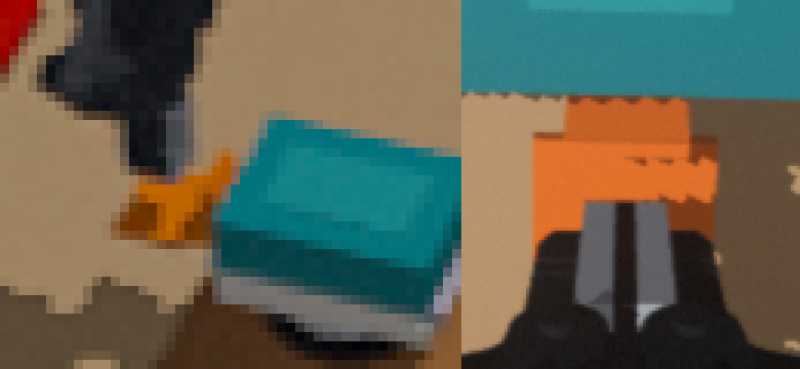

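The tip is at crop (160,178), still a little above the pad's middle. I'll go on down.

Emit:
apply_moves(targets="0 0 0 0 0 0.1 0; 0 0 0 0 0 0.2 0; 0 0 0 0 0 0.2 0; 0 0 0 0 0 0.2 0; 0 0 0 0 0 0.2 0")

```text
time: 10.45
tool_pos: [501.1, -130.0, 30.0]
tcp_rot: [180.0, 0.0, -71.2]
ft_force: [-0.5, 0.1, -0.6]
finger_gap: 0.0
```

Emit:
apply_moves(targets="0 0 0 0 0 0.1 0; 0 0 0 0 0 0.2 0; 0 0 0 0 0 0.2 0; 0 0 0 0 0 0.2 0; 0 0 0 0 0 0.2 0")

```text
time: 10.95
tool_pos: [501.1, -130.0, 28.0]
tcp_rot: [180.0, -0.0, -71.2]
ft_force: [0.5, 0.1, 0.1]
finger_gap: -0.1
```

Emit:
apply_moves(targets="0 0 0 0 0 0.1 0; 0 0 0 0 0 0.2 0; 0 0 0 0 0 0.2 0; 0 0 0 0 0 0.2 0; 0 0 0 0 0 0.2 0")

```text
time: 11.45
tool_pos: [501.1, -130.0, 26.0]
tcp_rot: [-180.0, -0.0, -71.2]
ft_force: [0.1, -0.6, 0.2]
finger_gap: 0.2
```

Emit:
apply_moves(targets="0 0 0 0 0 0.1 0; 0 0 0 0 0 0.2 0; 0 0 0 0 0 0.2 0; 0 0 0 0 0 0.2 0; 0 0 0 0 0 0.2 0")

```text
time: 11.95
tool_pos: [501.1, -130.0, 24.0]
tcp_rot: [-180.0, -0.0, -71.2]
ft_force: [0.8, 1.1, -0.9]
finger_gap: -0.2
```

```bash
python3 - <<'E'
from h import *
a=snapshot('scene');w=snapshot('wrist')
x=cv2.resize(a[195:225,208:248],(500,375),interpolation=3);y=cv2.resize(w[170:260,200:305],(438,375),interpolation=3)
im=np.hstack([x,y]);save(cv2.resize(im,(800,320)),'p4.png')
E
```

```text
(no output)
```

View pics/p4.png

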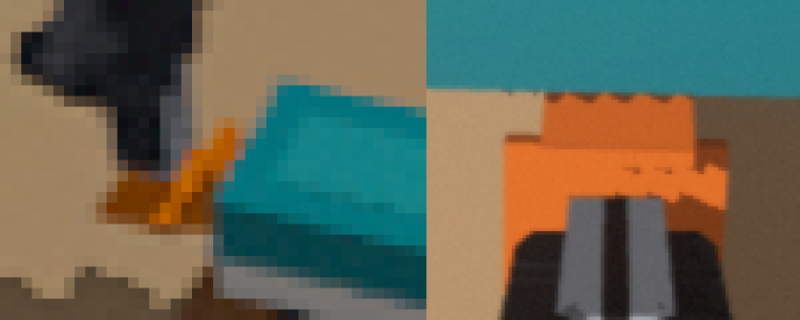

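The finger's shadow is on the pad and the tip is at scene row ≈211, so it is just about touching. From here I'll go in 1 mm steps.

Emit:
apply_moves(targets="0 0 0 0 0 0.1 0; 0 0 0 0 0 0.15 0; 0 0 0 0 0 0.15 0; 0 0 0 0 0 0.15 0; 0 0 0 0 0 0.15 0")

```text
time: 12.55
tool_pos: [501.1, -130.0, 22.5]
tcp_rot: [-180.0, -0.0, -71.2]
ft_force: [0.5, 0.1, -0.2]
finger_gap: -0.4
```

Emit:
apply_moves(targets="0 0 0 0 0 0.1 0; 0 0 0 0 0 0.15 0; 0 0 0 0 0 0.15 0; 0 0 0 0 0 0.15 0; 0 0 0 0 0 0.15 0")

```text
time: 13.05
tool_pos: [501.1, -130.0, 20.9]
tcp_rot: [180.0, -0.0, -71.2]
ft_force: [0.9, 0.6, -0.7]
finger_gap: 0.1
```

Emit:
apply_moves(targets="0 0 0 0 0 0.1 0; 0 0 0 0 0 0.15 0; 0 0 0 0 0 0.15 0; 0 0 0 0 0 0.15 0; 0 0 0 0 0 0.15 0")

```text
time: 13.55
tool_pos: [501.1, -130.0, 19.4]
tcp_rot: [-180.0, -0.0, -71.2]
ft_force: [1.0, 0.5, -0.1]
finger_gap: 0.4
```

Emit:
apply_moves(targets="0 0 0 0 0 0.1 0; 0 0 0 0 0 0.15 0; 0 0 0 0 0 0.15 0; 0 0 0 0 0 0.15 0; 0 0 0 0 0 0.15 0")

```text
time: 14.05
tool_pos: [501.1, -130.0, 18.0]
tcp_rot: [-180.0, -0.0, -71.2]
ft_force: [0.1, -0.0, -0.1]
finger_gap: 0.1
```

```bash
cat >> h.py <<'E'
def cmap(im,r0,r1,c0,c1,st=1):
    for r in range(r0,r1,st):
        l=''
        for c in range(c0,c1,st):
            R_,G,B=map(int,im[r,c]); m=max(R_,G,B)
            l+= 'o' if R_>1.8*max(G*.9,1) and B<.35*R_ else 't' if G>1.5*R_ else 'd' if m<60 else 'g' if abs(R_-B)<25 else '.'
        print(r,l)
E
python3 - <<'E'
from h import *
a=snapshot('scene');w=snapshot('wrist')
cmap(a,200,222,208,240);cmap(w,180,250,215,290,2)
E
```

```text
200 ..dddddddddddddddd..............
201 ..dddddddddddddddd..............
202 ..dddddddddddddddg........gg....
203 ...ddddddddddddddg.......gtttttg
204 .....ddddddddddddg........tttttt
205 .......ddddddddggg......gttttttt
206 ..........gddddggg......gttttttt
207 ...........ddddggg..oo.gtttttttt
208 ...........ddddggg..oo.ttttttttt
209 ...........ddddgggoooo.ttttttttt
210 ...........dddddggooo.tttttttttt
211 ............dddgg.ooogtttttttttt
212 ...........o..dggooogttttttttttt
213 ..........ooooooooootttttttttttt
214 ..........ooooooooootttttttttttt
215 ...........ooooooooogttttttttttt
216 ...............o....gttttttttttt
217 .....................ttttttttttt
218 .....................ttttttttttt
219 ....................gg.ttttttttt
220 ....................gggggg.ttttt
221 ...................ogggggggggg..
180 tttttttttttttttttttttttttttttttttttttt
182 tttttttttttttttttttttttttttttttttttttt
184 tttttttttttttttttttttttttttttttttttttt
186 tttttttttttttttttttttttttttttttttttttt
188 tttttttttttttttttttttttttttttttttttttt
190 tttttttttttttttttttttttttttttttttttttt
192 tttttttttttttttttttttttt
[... 518 characters left out ...]
oooooooooo..
218 ...ooooooooooooooooooooooooooooooooo..
220 ...ooooooooooooooooooooooooooooooooo..
222 ...ooooooooooooooooooooooooooooooooo..
224 ...ooooooooooooooooooooooooooooooooo..
226 ...oooooooooogggggdddgggggoooooooooo..
228 ...ooooooooo.gggggdddgggggoooooooooo..
230 ...ooooooooo.gggggdddggggg.ooooooooo..
232 ...ooooooooo.gggggdddggggg.ooooooooo..
234 ...ooooooooo.gggggdddggggg.oooooooo...
236 ...oooo.ddddggggggdddggggggdddddooo...
238 ...oooddddddggggggdddggggggddddddoo...
240 ...oo.ddddddggggggdddggggggdddddd.o...
242 ...oodddddddggggggdddggggggdddddddo...
244 ...oodddddddggggggdddggggggdddddddo...
246 ...oodddddddggggggdddggggggdddddddo...
248 ...ooddddddgggggggdddggggggddddddd....
```

Emit:
apply_moves(targets="0 0 0 0 0 0.1 0; 0 0 0 0 0 0.15 0; 0 0 0 0 0 0.15 0; 0 0 0 0 0 0.15 0; 0 0 0 0 0 0.15 0")

```text
time: 14.65
tool_pos: [501.1, -130.0, 16.5]
tcp_rot: [-180.0, -0.0, -71.2]
ft_force: [0.6, 0.2, 0.3]
finger_gap: 0.4
```

Emit:
apply_moves(targets="0 0 0 0 0 0.1 0; 0 0 0 0 0 0.15 0; 0 0 0 0 0 0.15 0; 0 0 0 0 0 0.15 0; 0 0 0 0 0 0.15 0")

```text
time: 15.15
tool_pos: [501.2, -130.1, 15.2]
tcp_rot: [-180.0, -0.0, -71.2]
ft_force: [-2.0, -0.5, 5.5]
finger_gap: 0.1
```

```bash
python3 - <<'E'
from h import *
print(sense()['ft_force'],sense()['wrist_torque'])
a=snapshot('scene');w=snapshot('wrist')
cmap(a,190,222,208,260);cmap(w,180,240,215,290,3)
E
```

```text
[-2.  -0.5  5.5] [0.  0.4 0. ]
190 o....dddddddddddddddd...............................
191 o....dddddddddddddddd...............................
192 o....dddddddddddddddd...............................
193 .....dddddddddddddddd...............................
194 .....ddddddddddddddd................................
195 ......dddddddddddddd................................
196 ......gddddddddddddd................................
197 ......ddddddddddddd.................................
198 ......ddddddddddddg.................................
199 .....gddddddddddddg.................................
200 ...dddddddddddddddg.................................
201 ..dddddddddddddddd..................................
202 ..tdddgddddddddddg........gg........................
203 ..dddddddddddddddg.......gtttttg....................
204 ....dddddddddddddg........tttttttttgg...............
205 .....ddddddddddddg......gtttttttttttttttg...........
206 ........dddddddggg.......tttttttttttttttttttgg......
207 ...........ddddggg...o.gttttttttttttttttttttttttg...
208 ...........ddddggg..oo.tttttttttttttttt
[... 654 characters left out ...]
...........gggggg.ttttttttttttttttttgg.....
221 ...................ogggggggggg..ttttttttttttggg.....
180 ttttttttttttttttttttttttt
183 ttttttttttttttttttttttttt
186 ttttttttttttttttttttttttt
189 ttttttttttttttttttttttttt
192 ttttttttttttttttttttttttt
195 ttttttttttttttttttttttttt
198 ttttttttttttttttttttttttt
201 ..t.ttttttttttttttttttttt
204 ......ooooooooooooooo....
207 ......ooooooooooooooo....
210 ......ooooooooooooooo....
213 ......ooooooooooooooo....
216 ..oooooooooooooooooooooo.
219 ..oooooooooooooooooooooo.
222 ..oooooooooooooooooooooo.
225 ..ooooooo...oo..oooooooo.
228 ..oooooo.gggddggg.oooooo.
231 ..oooooo.gggddggggoooooo.
234 ..ooooooggggddggggoooooo.
237 ..ooodddggggddggggddddoo.
```

Emit:
apply_moves(targets="0 0 0 0 0 0.02 0; 0 0 0 0 0 0.05 0; 0 0 0 0 0 0.05 0; 0 0 0 0 0 0.05 0; 0 0 0 0 0 0.05 0")

```text
time: 15.75
tool_pos: [501.1, -130.1, 14.7]
tcp_rot: [180.0, -0.0, -71.2]
ft_force: [-2.2, 0.7, 6.0]
finger_gap: -0.2
```

Emit:
apply_moves(targets="0 0 0 0 0 0.05 0; 0 0 0 0 0 0.1 0; 0 0 0 0 0 0.1 0; 0 0 0 0 0 0.1 0; 0 0 0 0 0 0.1 0")

```text
time: 16.25
tool_pos: [500.7, -130.2, 13.6]
tcp_rot: [180.0, -0.0, -71.2]
ft_force: [-4.3, -1.0, 7.0]
finger_gap: -0.1
```

```bash
python3 - <<'E'
from h import *
a=snapshot('scene');w=snapshot('wrist')
cmap(a,196,220,208,250);cmap(w,195,240,215,290,3)
E
```

```text
196 ......gddddddddddddd......................
197 ......ddddddddddddd.......................
198 ......dddddddddddd........................
199 .....gdddddddddddd........................
200 ....ddddddddddddddg.......................
201 ..ddddddddgddddddd........................
202 ..dddddddddddddddd........gg..............
203 ..dddddddddddddddg.......gtttttg..........
204 ...ddddddddddddddg........tttttttttgg.....
205 .....ddddddddddddg......gtttttttttttttttg.
206 ......gddddddddggg.......ttttttttttttttttt
207 ..........gddddggg..oo.gtttttttttttttttttt
208 ...........ddddggg.ooo.ttttttttttttttttttt
209 ...........ddddgggoooo.ttttttttttttttttttt
210 ...........ddddgggooo.tttttttttttttttttttt
211 ...........dddddggooogtttttttttttttttttttt
212 ...........ddddgg.oogttttttttttttttttttttt
213 ...........o..ggg.ootttttttttttttttttttttt
214 ..........ooooooooootttttttttttttttttttttt
215 ..........oooooooooogttttttttttttttttttttt
216 .............oooo...gttttttttttttttttttttt
217 .....................ttttttttttttttttttttt
218 .....................ttttttttttttttttttttt
219 ....................gg.ttttttttttttttttttt
195 ttttttttttttttttttttttttt
198 ttttttttttttttttttttttttt
201 ttttttttttttttttttttttttt
204 ......ooooooooooooooo....
207 ......ooooooooooooooo....
210 ......ooooooooooooooo....
213 ......ooooooooooooooo....
216 ..oooooooooooooooooooooo.
219 ..oooooooooooooooooooooo.
222 ..oooooooooooooooooooooo.
225 ..oooooooooooooooooooooo.
228 ..oooooooooooooooooooooo.
231 ..oooooo.gggddggg.oooooo.
234 ..oooooo.gggddggggoooooo.
237 ..ooodddggggddggggddddoo.
```

```bash
python3 - <<'E'
from h import *
def proj(cam,p):
    m=camera_model(cam);c=Rt(m['attitude']).T@(np.array(p)-m['position']);return np.array([m['cy']+m['fy']*c[1]/c[2],m['cx']-m['fx']*c[0]/c[2]])
th=np.radians(18.2);C=np.array([568.5,-109.5])
def S(x,y,z): return (*(C+[x*np.cos(th)-y*np.sin(th),x*np.sin(th)+y*np.cos(th)]),z)
for h in (0,4,8):
    print(h,'padcorners',[proj('scene',S(x,y,42+h)) for x,y in ((-83,-17),(-83,17),(-57,-17))],'hooktop',[proj('scene',S(-51,y,64+h)) for y in(-11,11)],'lid',[proj('scene',S(x,y,67+h)) for x,y in ((-38,28),(-38,-28),(38,28),(38,-28))])
for z in (38,44,50,56): print('tip',z,proj('scene',S(-71+11,-14.5+1,z)),proj('scene',S(-71-11,-14.5+1,z)))
a=snapshot('scene');save(cv2.resize(a[192:228,210:262],(780,540),interpolation=3),'p5.png')
E
```

```text
0 padcorners [array([214. , 216.5]), array([207. , 220.4]), array([215.7, 224.2])] hooktop [array([209.7, 226.2]), array([205.2, 228.7])] lid [array([201.9, 234.3]), array([213.5, 228.2]), array([206.6, 257. ]), array([218.5, 251.7])]
4 padcorners [array([213.1, 216.4]), array([206.1, 220.3]), array([214.8, 224.1])] hooktop [array([208.8, 226.2]), array([204.3, 228.6])] lid [array([200.9, 234.2]), array([212.6, 228.1]), array([205.6, 257. ]), array([217.6, 251.7])]
8 padcorners [array([212.2, 216.3]), array([205.2, 220.2]), array([213.8, 224. ])] hooktop [array([207.9, 226.1]), array([203.3, 228.5])] lid [array([200. , 234.2]), array([211.6, 228.1]), array([204.7, 257. ]), array([216.7, 251.7])]
tip 38 [215.6 223.7] [214.2 217.3]
tip 44 [214.3 223.6] [212.9 217.1]
tip 50 [212.9 223.5] [211.5 217. ]
tip 56 [211.5 223.4] [210.1 216.9]
```

View pics/p5.png

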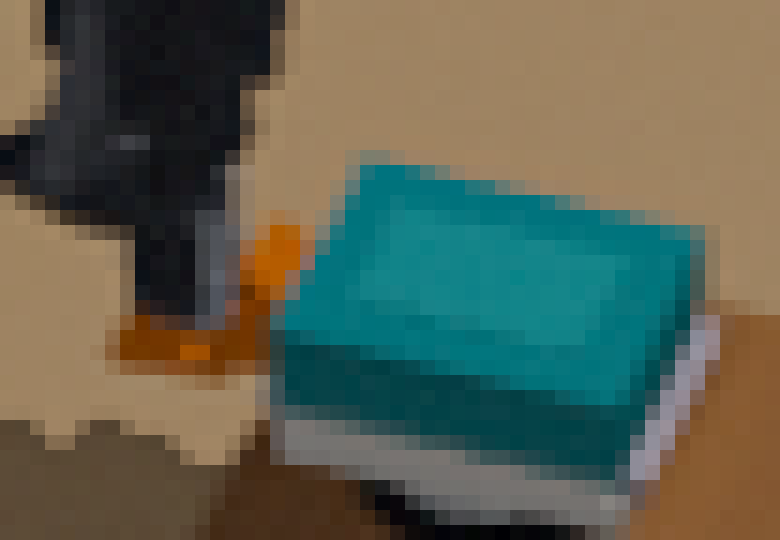

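Lid corners match h≈0-2, and the tip is on the pad. The sideways force of about -4 N suggests the hook is rubbing on the finger as it tilts. I'll back off, shift 6 mm outwards and press again.

Emit:
apply_moves(targets="0 0 0 0 0 -0.3 0; 0 0 0 0 0 -0.6 0; 0 0 0 0 0.3 -0.6 0; 0 0 0 0 0.6 -0.6 0; 0 0 0 0 0.6 -0.6 0")

```text
time: 16.9
tool_pos: [494.7, -131.9, 19.1]
tcp_rot: [180.0, 0.0, -71.2]
ft_force: [-0.2, 0.4, -0.4]
finger_gap: -0.1
```

Emit:
apply_moves(targets="0 0 0 0 0 0.1 0; 0 0 0 0 0 0.2 0; 0 0 0 0 0 0.3 0; 0 0 0 0 0 0.4 0; 0 0 0 0 0 0.4 0")

```text
time: 17.4
tool_pos: [495.4, -131.9, 15.5]
tcp_rot: [180.0, 0.0, -71.2]
ft_force: [-2.4, -0.2, 2.7]
finger_gap: -0.0
```

Emit:
apply_moves(targets="0 0 0 0 0 0.05 0; 0 0 0 0 0 0.1 0; 0 0 0 0 0 0.15 0; 0 0 0 0 0 0.2 0; 0 0 0 0 0 0.2 0")

```text
time: 17.9
tool_pos: [495.0, -132.0, 13.4]
tcp_rot: [179.9, 0.0, -71.2]
ft_force: [-4.2, -0.5, 4.8]
finger_gap: -0.4
```

Emit:
apply_moves(targets="0 0 0 0 0.1 0.05 0; 0 0 0 0 0.15 0.1 0; 0 0 0 0 0.2 0.15 0; 0 0 0 0 0.2 0.2 0; 0 0 0 0 0.2 0.2 0")

```text
time: 18.4
tool_pos: [494.0, -132.6, 11.7]
tcp_rot: [-180.0, -0.0, -71.2]
ft_force: [2.0, 0.5, 3.4]
finger_gap: -0.1
```

Emit:
apply_moves(targets="0 0 0 0 0 0.05 0; 0 0 0 0 0.05 0.1 0; 0 0 0 0 0.1 0.15 0; 0 0 0 0 0.1 0.2 0; 0 0 0 0 0.1 0.2 0")

```text
time: 18.9
tool_pos: [492.7, -133.0, 9.5]
tcp_rot: [-180.0, -0.0, -71.2]
ft_force: [2.1, -0.2, 4.9]
finger_gap: 0.0
```

```bash
python3 - <<'E'
from h import *
a=snapshot('scene');w=snapshot('wrist')
cmap(a,192,222,208,262);cmap(w,180,250,215,290,3)
E
```

```text
192 o.dddddddddddddddd....................................
193 ..dddddddddddddddd....................................
194 ..dddddddddddddddd...........................gttttttg.
195 ...ddddddddddddddd...........................gttttttt.
196 ...gdddddddddddddd..........................g.ttttttt.
197 ....ddddddddddddd...........................ggtttttttg
198 ...gdddddddddddd...........................gggttttttt.
199 ...ddddddddddddd...........................gg.tttttttg
200 ..dddddddddddddd...........................ggtttttttt.
201 dddddddddddddddd..........................gttttttttttt
202 dddddddddddddddg.........................gtttttttttttt
203 ddddddddddddddg..........................gtttttttttttt
204 ddddddddddddddg.........................gttttttttttttt
205 .gddddddddddddd.........................gttttttttttttt
206 ...ddddddddddgg.........................gttttttttttttt
207 .......ddddddgg....oo....................ttttttttttttt
208 ........dddddgg...oooo...................ttttttttttttt
209 ........dddddggg.ooooo....ggggg..........gtttttttttttt
210 ........gddddgg.ooooo.....gggggggg
[... 689 characters left out ...]
oooooggggg
183 ..ggg.oooooooooooooo.gggg
186 ......oooooooooooooo.....
189 ......oooooooooooooo.....
192 ......oooooooooooooo.....
195 ......ooooooooooooooo....
198 .....oooooooooooooooo....
201 ..oooooooooooooooooooo...
204 ..oooooooooooooooooooooo.
207 ..oooooooooooooooooooooo.
210 ..oooooooooooooooooooooo.
213 ..oooooooooooooooooooooo.
216 ..oooooooooooooooooooooo.
219 ..oooooooooooooooooooooo.
222 ..oooooooooooooooooooooo.
225 ..ooooooo...oo...ooooooo.
228 ..oooooo.gggddggg.oooooo.
231 ..oooooo.gggddggggoooooo.
234 ..ooooooggggddggggoooooo.
237 ..ooodddggggddggggddddo..
240 ..ooddddggggddggggddddd..
243 ..ooddddggggddggggddddd..
246 ...dddddggggddggggddddd..
249 ...dddddggggddggggddddd..
```

The lid has popped open, with its teal face now upright at scene cols 248-262. Next I'll rise and go for the soap.

Emit:
apply_moves(targets="0 0 0 0 0 -3 0; 0 0 0 0 0 -7 2; 0 0 -0.15 0 0 -11 4; 0 0 -0.3 0 0 -13 5; 0 0 -0.45 0 0 -13 5")

```text
time: 19.5
tool_pos: [494.0, -133.7, 142.9]
tcp_rot: [-179.9, -0.2, -45.1]
ft_force: [0.7, -0.5, 0.5]
finger_gap: 49.9
```

```bash
python3 - <<'E'
from h import *
a=snapshot('scene');
for c in ('scene','top'):
    snapshot(c);print(c,[(np.round(d['at'],1),round(d['confidence'],2)) for d in place_of(c,'soap_yellow')])
m=camera_model('wrist');s=sense();print(s['tool_pos'],s['tcp_rot']);plan((484,95,130),-4)
b=snapshot('top')
# yellow blob centre in both
for n,im in (('scene',a),('top',b)):
    hsv=cv2.cvtColor(im,cv2.COLOR_RGB2HSV);k=cv2.inRange(hsv,(22,190,120),(35,255,255))
    nn,l,st,ce=cv2.connectedComponentsWithStats(k)
    print(n,[(st[i],ce[i]) for i in range(1,nn) if st[i][4]>60])
E
```

```text
scene [(array([174.5, 264.1]), 0.65)]
top [(array([217.1, 204. ]), 0.54)]
[ 491.4 -132.5  137.9] [179.9   0.2 -45.7]
turn [ 0.   0.  -0.7] shift cm [-16.8 -15.4   0.8]
scene [(array([256, 167,  16,  10,  99], dtype=int32), array([263.5, 171.6]))]
top [(array([195, 211,  19,  14, 210], dtype=int32), array([204. , 217.6]))]
```

Emit:
apply_moves(targets="0 0 -0.14 -3.5 -3.1 0 5; 0 0 -0.28 -7 -6.2 0 5; 0 0 -0.42 -10.5 -9.3 0 5; 0 0 -0.57 -14 -12.4 0 5; 0 0 -0.72 -16.8 -15.4 0.8 5")

```text
time: 20.3
tool_pos: [484.0, 97.0, 131.7]
tcp_rot: [-180.0, -0.0, -4.0]
ft_force: [0.4, 0.3, 0.1]
finger_gap: 50.0
```

Emit:
apply_moves(targets="0 0 0 0 0 0 5; 0 0 0 0 0 0 5; 0 0 0 0 0 0 5; 0 0 0 0 0 0 5; 0 0 0 0 0 0 5")

```text
time: 20.8
tool_pos: [484.6, 93.8, 131.6]
tcp_rot: [180.0, -0.0, -4.3]
ft_force: [-0.1, -1.1, -0.2]
finger_gap: 50.1
```

```bash
python3 - <<'E'
from h import *
s=sense();im,o=look(['soap_yellow']);save(im,'w3.png')
hsv=cv2.cvtColor(im,cv2.COLOR_RGB2HSV);k=cv2.inRange(hsv,(20,120,90),(36,255,255))
n,l,st,ce=cv2.connectedComponentsWithStats(k);i=1+st[1:,4].argmax();print(st[i],ce[i])
pts=np.argwhere(l==i)[:,::-1].astype(np.float32)
hull=cv2.convexHull(pts)[:,0]
W=np.array([onz(ray('wrist',(p[1],p[0]),s),36)[:2] for p in hull],np.float32)
r=cv2.minAreaRect(W);print(r)
for a,rr in o['soap_yellow'][:1]: print(onz(rr,12),onz(rr,36))
t=[ray('wrist',o['soap_yellow'][0][0],s)];print(tri(t+[ray('scene',(174.5,264.1)),ray('top',(217.1,204))]))
E
```

```text
t 20.8 [484.6  93.8 131.6] [180.   -0.   -4.3]
soap_yellow [(array([135.7, 247.3]), 0.95)]
[ 226  109   44   63 2564] [247.1 139.7]
((482.5938415527344, 131.40597534179688), (53.712745666503906, 37.47174072265625), 83.3291244506836)
[482.6 133.4  12. ] [483.2 135.8  36. ]
(array([483.3, 133.6,  15.7]), [np.float64(0.6442747568746929), np.float64(1.4526408868745198), np.float64(1.228900330152588)])
```

View pics/w3.png

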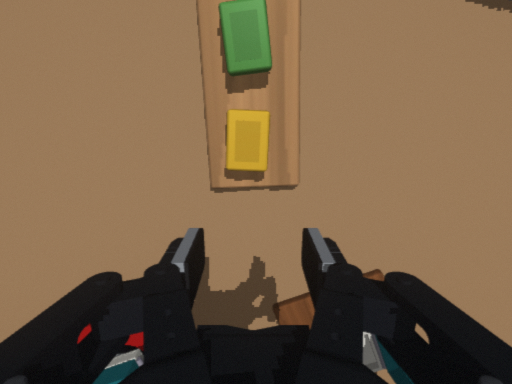

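The yellow soap is at wrist (140,247), its rectangle measures 53.7 x 37.5 mm at the top height, and its centre is (482.6,132) with the long axis at 83.3°. Its shape fits the description, and green is beyond it. I'll align and descend.

```bash
python3 -c "
from h import *
plan((482.6,132,131.6),-6.7)"
```

```text
turn [ 0. -0.  0.] shift cm [-0.5 -3.8 -0. ]
```

Emit:
apply_moves(targets="0 0 0.042 -0.5 -3.8 0 5; 0 0 0.042 -0.5 -3.8 3 5; 0 0 0.042 -0.5 -3.8 6 5; 0 0 0.042 -0.5 -3.8 9 5; 0 0 0.042 -0.5 -3.8 11.2 5")

```text
time: 21.4
tool_pos: [481.3, 132.7, 17.5]
tcp_rot: [180.0, 0.1, -6.6]
ft_force: [-0.2, 0.4, 0.2]
finger_gap: 49.8
```

Emit:
apply_moves(targets="0 0 0 0 0 0.2 5; 0 0 0 0 0 0.5 5; 0 0 0 0 0 0.8 5; 0 0 0 0 0 1.0 5; 0 0 0 0 0 1.0 5")

```text
time: 21.9
tool_pos: [482.9, 133.2, 10.2]
tcp_rot: [-180.0, -0.1, -6.6]
ft_force: [0.2, -0.2, -0.3]
finger_gap: 50.1
```

```bash
python3 - <<'E'
from h import *
s=sense();print(s['tool_pos'],s['tcp_rot'],s['ft_force'])
cmap(snapshot('wrist'),150,260,185,320,4)
cmap(snapshot('scene'),155,190,240,285)
E
```

```text
[482.9 133.2  10.2] [-180.    -0.1   -6.6] [ 0.2 -0.2 -0.3]
150 ..................................
154 ..................................
158 ..................................
162 ..................................
166 ..................................
170 ..................................
174 ..................................
178 ..................................
182 ..................................
186 ..................................
190 ..................................
194 ..................................
198 ..................................
202 ..................................
206 ..................................
210 ..................................
214 ..................................
218 ..................................
222 ..................................
226 ..................................
230 .gggd.........................dggg
234 .ggdd.........................ddgg
238 gggdd.........................ddgg
242 ggddd.........................dddg
246 ggddd.........................dddg
250 gdddd........................ddddg
254 gdddd.................
[... 1101 characters left out ...]

176 .............................................
177 .............................................
178 .............................................
179 .............................................
180 .............................................
181 .............................................
182 .............................................
183 .............................................
184 .............................................
185 .............................................
186 .............................................
187 .............................................
188 .............................................
189 .............................................
```

Emit:
apply_moves(targets="0 0 0 0 0 0.2 5; 0 0 0 0 0 0.5 5; 0 0 0 0 0 0.8 5; 0 0 0 0 0 1.0 5; 0 0 0 0 0 1.0 5")

```text
time: 22.5
tool_pos: [481.7, 133.1, -1.1]
tcp_rot: [180.0, 0.1, -6.6]
ft_force: [-0.4, -0.0, -0.8]
finger_gap: 49.8
```

Emit:
apply_moves(targets="0 0 0 0 0 0.1 5; 0 0 0 0 0 0.2 5; 0 0 0 0 0 0.3 5; 0 0 0 0 0 0.4 5; 0 0 0 0 0 0.4 5")

```text
time: 23.0
tool_pos: [482.0, 133.1, -4.7]
tcp_rot: [180.0, 0.0, -6.6]
ft_force: [-0.8, -0.3, -1.2]
finger_gap: 49.8
```

Emit:
apply_moves(targets="0 0 0 0 0 0.1 5; 0 0 0 0 0 0.2 5; 0 0 0 0 0 0.3 5; 0 0 0 0 0 0.4 5; 0 0 0 0 0 0.4 5")

```text
time: 23.5
tool_pos: [482.0, 133.1, -8.8]
tcp_rot: [180.0, 0.0, -6.6]
ft_force: [-0.3, 0.6, 0.1]
finger_gap: 49.8
```

Emit:
apply_moves(targets="0 0 0 0 0 0.1 5; 0 0 0 0 0 0.2 5; 0 0 0 0 0 0.3 5; 0 0 0 0 0 0.3 5; 0 0 0 0 0 0.3 5")

```text
time: 24.0
tool_pos: [482.2, 133.1, -11.6]
tcp_rot: [180.0, 0.0, -6.6]
ft_force: [-0.4, -0.3, 0.3]
finger_gap: 50.1
```

Emit:
apply_moves(targets="0 0 0 0 0 0.1 5; 0 0 0 0 0 0.2 5; 0 0 0 0 0 0.2 5; 0 0 0 0 0 0.2 5; 0 0 0 0 0 0.2 5")

```text
time: 24.5
tool_pos: [482.2, 133.2, -13.5]
tcp_rot: [-180.0, -0.0, -6.6]
ft_force: [0.6, -0.6, -0.3]
finger_gap: 50.0
```

Emit:
apply_moves(targets="0 0 0 0 0 0.1 5; 0 0 0 0 0 0.2 5; 0 0 0 0 0 0.2 5; 0 0 0 0 0 0.2 5; 0 0 0 0 0 0.2 5")

```text
time: 25.0
tool_pos: [482.2, 133.2, -15.5]
tcp_rot: [-180.0, 0.0, -6.6]
ft_force: [0.4, 0.1, 1.9]
finger_gap: 50.2
```

Emit:
apply_moves(targets="0 0 0 0 0 0.05 5; 0 0 0 0 0 0.1 5; 0 0 0 0 0 0.1 5; 0 0 0 0 0 0.1 5; 0 0 0 0 0 0.1 5")

```text
time: 25.5
tool_pos: [482.2, 133.2, -16.6]
tcp_rot: [-180.0, 0.0, -6.6]
ft_force: [1.0, -0.1, -0.3]
finger_gap: 49.8
```

Emit:
apply_moves(targets="0 0 0 0 0 0.1 5; 0 0 0 0 0 0.2 5; 0 0 0 0 0 0.2 5; 0 0 0 0 0 0.2 5; 0 0 0 0 0 0.2 5")

```text
time: 26.0
tool_pos: [482.4, 133.2, -17.7]
tcp_rot: [180.0, -0.0, -6.6]
ft_force: [-4.3, -1.4, 10.1]
finger_gap: 50.0
```

Emit:
apply_moves(targets="0 0 0 0 0 0.1 5; 0 0 0 0 0 0.2 5; 0 0 0 0 0 0.2 5; 0 0 0 0 0 0.2 5; 0 0 0 0 0 0.2 5")

```text
time: 26.5
tool_pos: [482.5, 133.2, -17.8]
tcp_rot: [180.0, 0.0, -6.6]
ft_force: [-15.1, -3.7, 32.4]
finger_gap: 50.0
```

Board felt at TCP z ≈ -17.3, so at this opening the finger ends sit about 29 mm behind the nominal TCP. I'll lift 16 mm and grip.

Emit:
apply_moves(targets="0 0 0 0 0 -0.8 5; 0 0 0 0 0 -1.6 5; 0 0 0 0 0 -1.6 5; 0 0 0 0 0 -1.6 3.2; 0 0 0 0 0 -1.6 3.2", force=40)

```text
time: 27.0
tool_pos: [482.6, 133.2, -4.3]
tcp_rot: [-180.0, -0.0, -6.6]
ft_force: [-1.5, -0.2, 6.4]
finger_gap: 37.0
```

Emit:
apply_moves(targets="0 0 0 0 0 0 3.2; 0 0 0 0 0 0 3.2; 0 0 0 0 0 0 3.2; 0 0 0 0 0 0 3.2; 0 0 0 0 0 0 3.2")

```text
time: 27.5
tool_pos: [482.6, 133.2, -4.2]
tcp_rot: [-180.0, -0.0, -6.6]
ft_force: [-0.8, 0.2, 6.4]
finger_gap: 36.9
```

Emit:
apply_moves(targets="0 0 0 0 0 -1 3.2; 0 0 0 0 0 -4 3.2; 0 0 0 0 0 -8 3.2; 0 0 0.1 0 0 -12 3.2; 0 0 0.2 0 0 -13.5 3.2")

```text
time: 28.0
tool_pos: [484.4, 133.5, 135.4]
tcp_rot: [-179.8, -0.3, -18.3]
ft_force: [0.6, 0.2, -0.2]
finger_gap: 37.3
```

```bash
python3 - <<'E'
from h import *
s=sense();print(s['tool_pos'],s['tcp_rot'],s['ft_force'],s['finger_gap']);plan((508,-129,130),-71.8)
E
```

```text
[484.4 133.5 135.4] [-179.8   -0.3  -18.3] [ 0.6  0.2 -0.2] 37.2509797217652
turn [-0.  -0.   0.9] shift cm [10.5 24.2  0.5]
```

Emit:
apply_moves(targets="0 0 0.13 2 4.5 0 3.2; 0 0 0.26 4 9 0 3.2; 0 0 0.39 6 13.5 0 3.2; 0 0 0.53 8 18 0 3.2; 0 0 0.67 9.5 22 0.5 3.2")

```text
time: 28.5
tool_pos: [504.7, -107.9, 126.3]
tcp_rot: [-180.0, -0.1, -56.8]
ft_force: [2.1, 0.5, -0.3]
finger_gap: 37.1
```

```bash
python3 - <<'E'
from h import *
s=sense();print(s['tool_pos'],s['tcp_rot'],s['ft_force'],s['finger_gap']);plan((508,-129,130),-71.8)
E
```

```text
[ 504.7 -107.9  126.3] [-180.    -0.1  -56.8] [ 2.1  0.5 -0.3] 37.13618011199324
turn [-0.  -0.   0.3] shift cm [ 1.9  0.9 -0.4]
```

Emit:
apply_moves(targets="0 0 0.13 1 0.5 0 3.2; 0 0 0.26 1.9 0.9 -0.3 3.2; 0 0 0.26 1.9 0.9 -0.4 3.2; 0 0 0.26 1.9 0.9 -0.4 3.2; 0 0 0.26 1.9 0.9 -0.4 3.2")

```text
time: 29.0
tool_pos: [507.2, -125.5, 129.4]
tcp_rot: [180.0, 0.0, -71.1]
ft_force: [-0.0, 0.0, -0.5]
finger_gap: 36.9
```

```bash
python3 - <<'E'
from h import *
s=sense();im,o=look(['pocket','lid_hinge','pad_point','stand','soap_yellow'],1)
z=dict(stand=0,pad_point=43,lid_hinge=45,pocket=35,soap_yellow=s['tool_pos'][2]+17)
for q in z:
    for a,r in o[q][:1]: print(q,onz(r,z[q]))
save(im,'w4.png')
E
```

```text
t 29.0 [ 507.2 -125.5  129.4] [180.    0.  -71.1]
pocket [(array([250.6, 439. ]), 0.9)]
lid_hinge [(array([322.4, 195.9]), 0.85)]
pad_point [(array([193.1, 257.1]), 0.79)]
stand [(array([322.1, 200.9]), 0.9)]
soap_yellow [(array([234.4, 251.8]), 0.56)]
stand [ 315.4 -126.2    0. ]
pad_point [ 501.2 -132.    43. ]
lid_hinge [ 352.2 -118.    45. ]
pocket [ 501.2 -320.5   35. ]
soap_yellow [ 506.7 -125.5  146.4]
```

View pics/w4.png

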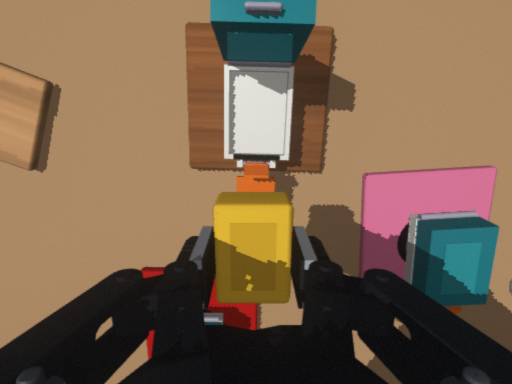

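The open case is clear: tub outer corners at about (64,223), (66,294), (160,291), (159,226). The soap hangs level between the fingers, its label spanning cols 230-277.

```bash
python3 - <<'E'
from h import *
s=sense()
for nm,pp,z in (('tub',((64,223),(66,294),(160,291),(159,226)),43),('pocket',((71,230),(71,290),(154,286),(154,231)),43),('base',((24,187),(28,331),(172,323),(166,190)),12)):
    L=np.array([onz(ray('wrist',p,s),z)[:2] for p in pp]);print(nm,L.mean(0))
    for i in range(4):
        d=L[(i+1)%4]-L[i];print('  ',np.linalg.norm(d).round(1),np.degrees(np.arctan2(d[1],d[0])).round(1))
L=np.array([onz(ray('wrist',p,s),s['tool_pos'][2]+41) for p in ((222,230),(222,277),(292,277),(292,231))])
print('soap ctr in tool',(Rt(s['tcp_rot']).T@(L.mean(0)-s['tool_pos'])))
plan((568.5,-109.5,130),-71.8)
E
```

```text
tub [ 566.6 -111.2]
   56.7 -72.7
   76.0 -161.0
   56.4 107.9
   76.6 19.2
pocket [ 566.9 -111.7]
   48.1 -71.2
   67.0 -162.2
   47.5 108.8
   67.0 18.3
base [ 575.9 -107.9]
   124.7 -72.6
   127.8 -160.6
   130.7 106.1
   125.0 16.7
soap ctr in tool [  0.8   2.  -41. ]
turn [0. 0. 0.] shift cm [ 0.4 -6.3 -0.1]
```

Emit:
apply_moves(targets="0 0 0.012 0.2 -2 0 3.2; 0 0 0.012 0.4 -4 0 3.2; 0 0 0.012 0.5 -6.0 0 3.2; 0 0 0.012 0.5 -6.0 1 3.2; 0 0 0.012 0.5 -6.0 3 3.2")

```text
time: 29.8
tool_pos: [567.3, -111.9, 100.5]
tcp_rot: [-179.9, -0.1, -72.0]
ft_force: [-1.1, -0.1, -1.1]
finger_gap: 37.0
```

Emit:
apply_moves(targets="0 0 0 0 0 2 3.2; 0 0 0 0 0 4 3.2; 0 0 0 0 0 5.5 3.2; 0 0 0 0 0 6.5 3.2; 0 0 0 0 0 6.5 3.2")

```text
time: 30.3
tool_pos: [564.3, -111.5, 32.6]
tcp_rot: [179.9, 0.1, -72.0]
ft_force: [-0.1, 0.7, -0.3]
finger_gap: 36.8
```

```bash
python3 - <<'E'
from h import *
s=sense();print(s['tool_pos'],s['tcp_rot'],s['ft_force'],s['finger_gap'])
d=s['tool_pos'][:2]-np.array([567.3,-110.7]);t=np.radians(18.2);print("x',y'",d@[np.cos(t),np.sin(t)],d@[-np.sin(t),np.cos(t)])
E
```

```text
[ 564.3 -111.5   32.6] [179.9   0.1 -72. ] [-0.1  0.7 -0.3] 36.76930689528965
x',y' -3.077793538281102 0.22218158109268105
```

Emit:
apply_moves(targets="0 0 0 0 -0.2 0 3.2; 0 0 0 0 -0.2 0.2 3.2; 0 0 0 0 -0.2 0.4 3.2; 0 0 0 0 -0.2 0.6 3.2; 0 0 0 0 -0.2 0.6 3.2")

```text
time: 30.8
tool_pos: [567.6, -111.1, 28.3]
tcp_rot: [180.0, 0.0, -72.0]
ft_force: [-0.4, -0.3, -0.8]
finger_gap: 36.5
```

Emit:
apply_moves(targets="0 0 0 0 0 0.1 3.2; 0 0 0 0 0 0.2 3.2; 0 0 0 0 0 0.3 3.2; 0 0 0 0 0 0.3 3.2; 0 0 0 0 0 0.3 3.2")

```text
time: 31.3
tool_pos: [567.7, -111.2, 25.4]
tcp_rot: [180.0, 0.0, -72.0]
ft_force: [0.9, 0.0, -0.2]
finger_gap: 36.9
```

Emit:
apply_moves(targets="0 0 0 0 0 0.1 3.2; 0 0 0 0 0 0.2 3.2; 0 0 0 0 0 0.2 3.2; 0 0 0 0 0 0.2 3.2; 0 0 0 0 0 0.2 3.2")

```text
time: 31.8
tool_pos: [567.7, -111.2, 23.5]
tcp_rot: [-180.0, -0.0, -72.0]
ft_force: [-0.4, 0.3, 0.3]
finger_gap: 37.1
```

Emit:
apply_moves(targets="0 0 0 0 0 0.1 3.2; 0 0 0 0 0 0.15 3.2; 0 0 0 0 0 0.15 3.2; 0 0 0 0 0 0.15 3.2; 0 0 0 0 0 0.15 3.2")

```text
time: 32.3
tool_pos: [567.7, -111.2, 22.0]
tcp_rot: [-180.0, 0.0, -72.0]
ft_force: [-0.3, -0.4, -0.8]
finger_gap: 37.2
```

Emit:
apply_moves(targets="0 0 0 0 0 0.1 3.2; 0 0 0 0 0 0.15 3.2; 0 0 0 0 0 0.15 3.2; 0 0 0 0 0 0.15 3.2; 0 0 0 0 0 0.15 3.2")

```text
time: 32.8
tool_pos: [567.7, -111.2, 20.4]
tcp_rot: [180.0, 0.0, -72.0]
ft_force: [-0.2, 0.2, -0.5]
finger_gap: 36.9
```

Emit:
apply_moves(targets="0 0 0 0 0 0.1 3.2; 0 0 0 0 0 0.15 3.2; 0 0 0 0 0 0.15 3.2; 0 0 0 0 0 0.15 3.2; 0 0 0 0 0 0.15 3.2")

```text
time: 33.3
tool_pos: [567.7, -111.1, 18.9]
tcp_rot: [180.0, 0.0, -72.0]
ft_force: [0.2, 0.1, -0.6]
finger_gap: 36.8
```

Emit:
apply_moves(targets="0 0 0 0 0 0.05 3.2; 0 0 0 0 0 0.1 3.2; 0 0 0 0 0 0.1 3.2; 0 0 0 0 0 0.1 3.2; 0 0 0 0 0 0.1 3.2")

```text
time: 33.8
tool_pos: [567.7, -111.1, 18.0]
tcp_rot: [-180.0, -0.0, -72.0]
ft_force: [-0.3, -0.3, -0.3]
finger_gap: 36.9
```

Emit:
apply_moves(targets="0 0 0 0 0 0.05 3.2; 0 0 0 0 0 0.1 3.2; 0 0 0 0 0 0.1 3.2; 0 0 0 0 0 0.1 3.2; 0 0 0 0 0 0.1 3.2")

```text
time: 34.3
tool_pos: [567.8, -111.2, 17.9]
tcp_rot: [-180.0, -0.0, -72.0]
ft_force: [-3.8, 0.5, 8.7]
finger_gap: 36.6
```

Floor felt at TCP 17.9, which gives h≈0. I'll release the soap and rise.

Emit:
apply_moves(targets="0 0 0 0 0 -0.05 4.2; 0 0 0 0 0 -0.05 4.8; 0 0 0 0 0 -0.05 5.2; 0 0 0 0 0 -0.05 5.2; 0 0 0 0 0 -0.05 5.2")

```text
time: 34.8
tool_pos: [567.6, -111.2, 17.3]
tcp_rot: [180.0, 0.0, -72.0]
ft_force: [0.4, 0.9, 0.4]
finger_gap: 51.9
```

Emit:
apply_moves(targets="0 0 0 0 0 -1 5.2; 0 0 0 0 0 -3 5.2; 0 0 0 0 0 -7 5.2; 0 0 0 0 0 -12 5.2; 0 0 0 0 0 -15 3")

```text
time: 35.3
tool_pos: [569.2, -111.6, 172.6]
tcp_rot: [-179.8, -0.2, -72.0]
ft_force: [0.3, -0.3, 0.8]
finger_gap: 38.8
```

```bash
python3 - <<'E'
from h import *
s=sense();print(s['tool_pos'],s['tcp_rot'],s['ft_force'],s['finger_gap'])
cmap(snapshot('wrist'),100,260,170,340,5)
C=np.array([567.3,-110.7]);t=np.radians(18.2);u=np.array([np.cos(t),np.sin(t)])
for x in (100,): plan((*(C+x*u),170),-71.8)
E
```

```text
[ 569.2 -111.6  172.6] [-179.8   -0.2  -72. ] [ 0.3 -0.3  0.8] 38.820122065139614
100 ..................................
105 .........ttttttttttttttt..........
110 .........ttttttttttttttt..........
115 .........ttttttttttttttt..........
120 .........ttttttttttttttt..........
125 .........tttt.gggggttttt..........
130 .........ttttttttttttttt..........
135 .........gtttttttttttttt..........
140 ...........ggggggggggg............
145 ...........ggggggggggg............
150 ...........ggg......gg............
155 ...........gg........g............
160 ...........gg........g............
165 ...........gg........g............
170 ...........gg........g............
175 ...........gg........g............
180 ...........gg........g............
185 ...........gg........g............
190 ...........gg........g............
195 ...........gg........g............
200 ...........gg........g............
205 ...........gg........g............
210 ...........ggdddddddgg............
215 .............goooogg..............
220 ..............oooo................
225 .............oooooo...............
230 ......ggd....ooooooo.....dgg......
235 ......ggd....oooooo......dgg......
240 ...ddgggd....oooooo......dgggdd...
245 ...ddggdd....oooooo......ddggdd...
250 ..ddgggddd...............ddgggdd..
255 ..ddgggddd...............dddggdd..
turn [-0. -0. -0.] shift cm [-0.3 -9.6  0.9]
```

Soap is in the tub. I'll close the fingers and go behind the lid.

Emit:
apply_moves(targets="0 0 0 0 -3 0 0; 0 0 0 0 -6 0 0; 0 0 0 -0.2 -9 0 0; 0 0 0 -0.2 -10.3 0 0; 0 0 0 -0.2 -10.3 0 0")

```text
time: 35.85
tool_pos: [666.1, -76.6, 167.4]
tcp_rot: [-180.0, 0.0, -71.9]
ft_force: [0.1, -0.1, 0.1]
finger_gap: 0.0
```

```bash
cat >> h.py <<'E'
def st():
    s=sense();d=s['tool_pos'][:2]-np.array([567.3,-110.7]);t=np.radians(18.2)
    print(s['time'],"x',y',z",d@[np.cos(t),np.sin(t)],d@[-np.sin(t),np.cos(t)],s['tool_pos'][2],s['ft_force'],s['tcp_rot'])
E
python3 -c "
from h import *
st()"
```

```text
35.85 x',y',z 104.53002169050369 1.519097243513432 167.36688199697917 [ 0.1 -0.1  0.1] [-180.     0.   -71.9]
```

Emit:
apply_moves(targets="0 0 0 0.15 0 3 0; 0 0 0 0.15 0 6 0; 0 0 0 0.15 0 8.5 0; 0 0 0 0.15 0 8.5 0; 0 0 0 0.15 1.0 8.5 0")

```text
time: 36.35
tool_pos: [655.7, -82.0, 82.9]
tcp_rot: [180.0, 0.0, -72.0]
ft_force: [0.1, 0.0, 1.0]
finger_gap: 0.1
```

Emit:
apply_moves(targets="0 0 0 0 0.4 0 0; 0 0 0 0 0.8 0 0; 0 0 0 0 1.2 -0.1 0; 0 0 0 0 1.6 -0.2 0; 0 0 0 0 1.6 -0.2 0")

```text
time: 36.85
tool_pos: [641.1, -87.2, 85.5]
tcp_rot: [-179.9, -0.0, -72.0]
ft_force: [0.9, -0.4, 1.3]
finger_gap: 0.3
```

```bash
python3 -c "
from h import *
st();cmap(snapshot('scene'),185,222,225,285)"
```

```text
36.85 x',y',z 77.43099904048401 -0.7271022645754179 85.52948767612227 [ 0.9 -0.4  1.3] [-179.9   -0.   -72. ]
185 ...................................dddddddddddddd...........
186 ...................................dddddddddddddd...........
187 ...................................dddgddddddddd............
188 ...................................ddddddddddddd............
189 ...................................ddddddddddddg............
190 ...................................gddddddddddd.............
191 ..................................ddddddddddddd.............
192 .................................dddddddddddddd.............
193 ................................ddddddddddddddd.............
194 ................................gddggddddddddd..............
195 ................................gddddddddddddd..............
196 .................................tdddddddddddg..............
197 .................................tdddddddddddg..............
198 ................................ggdtdddddddddg..............
199 ................................ggttttddddddgg..............
200 ...........
[... 714 characters left out ...]
..................tttttttttttg....................
212 oooooo.g...................gttttttttttt.....................
213 oooooo.d...................gttttttttttt.....................
214 ooooood....................gttttttttttt.....................
215 ooooo.d....................gttttttttttg.....................
216 ....odg....................gtttttttttt......................
217 ..ggggg...................ggtttttttttg......................
218 ...gggg...................ggttttttttt.......................
219 ...gggg..................gggttttttttt.......................
220 ...gggggg................gggttttttttg.......................
221 ..oggggggggggg...........gggtttttttt........................
```

Emit:
apply_moves(targets="0 0 0 0 0.6 -0.1 0; 0 0 0 0 1.2 -0.2 0; 0 0 0 0 1.8 -0.25 0; 0 0 0 0 2.4 -0.3 0; 0 0 0 0 3.0 -0.3 0")

```text
time: 37.4
tool_pos: [611.6, -96.3, 87.4]
tcp_rot: [180.0, 0.0, -72.0]
ft_force: [1.1, 0.2, 1.0]
finger_gap: -0.4
```

```bash
python3 -c "
from h import *
st();cmap(snapshot('scene'),185,222,225,285,2)"
```

```text
37.4 x',y',z 46.59008703603976 -0.11602829340616339 87.41861567938408 [1.1 0.2 1. ] [180.   0. -72.]
185 .............ddddddd..........
187 .............dddddd...........
189 ...........dddddddd...........
191 ...........ddddddd............
193 ...........gdddddd............
195 ............tddddd............
197 ...........gttdddg............
199 ...........gttdddg............
201 ..........ttttdddg............
203 ..........tttttddg............
205 .........gtttttttt............
207 ..o.......ttttttttt...........
209 ooo.......ttttttttt...........
211 ooogd......tttttttt...........
213 ooo........tttttttt...........
215 oood........ttttttt...........
217 .ggg........tttttt............
219 ..gg.........ttttt............
221 .oggggg......tttt.............
```

Emit:
apply_moves(targets="0 0 0 0 0.6 -0.05 0; 0 0 0 0 1.25 0.1 0; 0 0 0 0 1.95 0.3 0; 0 0 0 0 2.55 0.55 0; 0 0 0 0 3.15 0.9 0")

```text
time: 37.95
tool_pos: [581.8, -106.2, 78.4]
tcp_rot: [-180.0, -0.0, -72.0]
ft_force: [0.7, -0.9, 2.8]
finger_gap: -0.2
```

```bash
python3 -c "
from h import *
st();cmap(snapshot('scene'),185,222,225,285,2)"
```

```text
37.95 x',y',z 15.220654898251853 -0.23347790113680755 78.38665446909711 [ 0.7 -0.9  2.8] [-180.   -0.  -72.]
185 .......gddddddg...............
187 ........dddddd................
189 ......gddddddg................
191 ......dddddddg................
193 ......ddddddd.................
195 .......dddddd.................
197 ........tdddg.................
199 ......gttdddg.................
201 ......gttdddgt................
203 ......ttttddgtt...............
205 .....gttttttttttg.............
207 ..o..ttttttttttttg............
209 ooo..tttttttttttttg...........
211 ooogd.gttttttttttt............
213 ooo....gtttttttttt............
215 oood.....tttttttt.............
217 .ggg......ttttttt.............
219 ..gg.......ttttt..............
221 ..ggggg.....tttg..............
```

Emit:
apply_moves(targets="0 0 0 0 0.6 0.35 0; 0 0 0 0 1.2 0.85 0; 0 0 0 0 1.7 1.35 0; 0 0 0 0 2.1 1.85 0; 0 0 0 0 2.1 1.85 0")

```text
time: 38.5
tool_pos: [561.0, -112.6, 58.7]
tcp_rot: [179.9, 0.0, -72.0]
ft_force: [0.0, 0.3, 2.0]
finger_gap: -0.1
```

Emit:
apply_moves(targets="0 0 0 0 0.15 0.15 0; 0 0 0 0 0.3 0.35 0; 0 0 0 0 0.4 0.55 0; 0 0 0 0 0.5 0.75 0; 0 0 0 0 0.5 0.75 0")

```text
time: 39.0
tool_pos: [557.3, -114.0, 52.1]
tcp_rot: [180.0, 0.0, -72.0]
ft_force: [-0.6, -0.9, 2.3]
finger_gap: 0.1
```

```bash
python3 -c "
from h import *
st();cmap(snapshot('scene'),191,222,215,275,2)"
```

```text
39.0 x',y',z -10.524346133074845 0.008598634500323055 52.077483485108964 [-0.6 -0.9  2.3] [180.   0. -72.]
191 .........dddddd...............
193 ........gdddddd...............
195 .......dddddddg...............
197 ......gddddddd................
199 .......ddddddd................
201 .........ddddg................
203 ..........tddgtt..............
205 .........tgddgttttg...........
207 .......o.ttddgtttttttg........
209 ...oooogtttttttttttttg........
211 ..ooooogttttttttttttt.........
213 ..oooootttttttttttttt.........
215 ..oooootttttttttttttgg........
217 .......gggttttttttttg.........
219 .......gg...tttttttgg.........
221 ......oggggg..gttttg..........
```

Emit:
apply_moves(targets="0 0 0 0 0.1 0.1 0; 0 0 0 0 0.2 0.2 0; 0 0 0 0 0.3 0.3 0; 0 0 0 0 0.3 0.3 0; 0 0 0 0 0.3 0.3 0")

```text
time: 39.55
tool_pos: [554.8, -114.9, 49.5]
tcp_rot: [-180.0, -0.0, -72.0]
ft_force: [0.2, 0.6, 0.8]
finger_gap: 0.3
```

Emit:
apply_moves(targets="0 0 0 0 0.05 0.05 0; 0 0 0 0 0.1 0.1 0; 0 0 0 0 0.1 0.15 0; 0 0 0 0 0.1 0.2 0; 0 0 0 0 0.1 0.2 0")

```text
time: 40.05
tool_pos: [553.5, -115.3, 47.5]
tcp_rot: [180.0, 0.0, -72.0]
ft_force: [-1.5, -0.7, 3.1]
finger_gap: -0.0
```

Emit:
apply_moves(targets="0 0 0 0 0 0.05 0; 0 0 0 0 0 0.1 0; 0 0 0 0 0 0.15 0; 0 0 0 0 0 0.2 0; 0 0 0 0 0 0.2 0")

```text
time: 40.55
tool_pos: [553.3, -115.5, 46.3]
tcp_rot: [179.9, -0.0, -72.0]
ft_force: [-7.7, 0.1, 11.5]
finger_gap: -0.1
```

Emit:
apply_moves(targets="0 0 0 0 0 0.03 0; 0 0 0 0 0 0.06 0; 0 0 0 0 0 0.1 0; 0 0 0 0 0 0.1 0; 0 0 0 0 0 0.1 0")

```text
time: 41.05
tool_pos: [553.3, -115.6, 45.5]
tcp_rot: [179.9, -0.0, -72.0]
ft_force: [-7.7, -0.3, 13.5]
finger_gap: -0.2
```

Emit:
apply_moves(targets="0 0 0 0 0 0.03 0; 0 0 0 0 0 0.06 0; 0 0 0 0 0 0.1 0; 0 0 0 0 0 0.1 0; 0 0 0 0 0 0.1 0")

```text
time: 41.55
tool_pos: [553.4, -115.7, 44.8]
tcp_rot: [179.9, -0.0, -72.0]
ft_force: [-9.0, -1.3, 16.2]
finger_gap: -0.3
```

Emit:
apply_moves(targets="0 0 0 0 0 0.03 0; 0 0 0 0 0 0.06 0; 0 0 0 0 0 0.1 0; 0 0 0 0 0 0.1 0; 0 0 0 0 0 0.1 0")

```text
time: 42.05
tool_pos: [553.5, -115.8, 43.9]
tcp_rot: [179.9, -0.0, -72.0]
ft_force: [-9.1, -0.8, 15.3]
finger_gap: -0.1
```

Emit:
apply_moves(targets="0 0 0 0 0 0.03 0; 0 0 0 0 0 0.06 0; 0 0 0 0 0 0.1 0; 0 0 0 0 0 0.1 0; 0 0 0 0 0 0.1 0")

```text
time: 42.55
tool_pos: [553.6, -115.0, 41.1]
tcp_rot: [180.0, 0.0, -72.0]
ft_force: [-0.2, -0.0, 0.0]
finger_gap: -0.4
```

Emit:
apply_moves(targets="0 0 0 0 0 0.03 0; 0 0 0 0 0 0.06 0; 0 0 0 0 0 0.1 0; 0 0 0 0 0 0.1 0; 0 0 0 0 0 0.1 0")

```text
time: 43.05
tool_pos: [553.7, -115.1, 40.4]
tcp_rot: [180.0, 0.0, -72.0]
ft_force: [-1.7, -0.1, 3.3]
finger_gap: -0.1
```

Emit:
apply_moves(targets="0 0 0 0 0 0.03 0; 0 0 0 0 0 0.06 0; 0 0 0 0 0 0.1 0; 0 0 0 0 0 0.1 0; 0 0 0 0 0 0.1 0")

```text
time: 43.55
tool_pos: [553.8, -115.2, 40.1]
tcp_rot: [-180.0, -0.0, -72.0]
ft_force: [-5.6, 0.8, 8.5]
finger_gap: -0.3
```

Emit:
apply_moves(targets="0 0 0 0 0 -0.2 0; 0 0 0 0 0 -0.5 0; 0 0 0 0 0 -1 0; 0 0 0 0 0 -3 0; 0 0 0 0 0 -6 0")

```text
time: 44.05
tool_pos: [552.0, -114.6, 98.0]
tcp_rot: [179.8, 0.1, -72.0]
ft_force: [-0.7, -0.3, -0.2]
finger_gap: 0.3
```

```bash
python3 -c "
from h import *
st();a=snapshot('scene');cmap(a,191,222,215,275,2)
b=snapshot('wrist')
x=cv2.resize(a[150:235,180:300],(480,340),interpolation=3);y=cv2.resize(b[40:290,140:380],(326,340))
im=np.hstack([x,y]);print(im.shape);save(im[:,:800],'end.png')"
```

```text
44.05 x',y',z -15.72383232110802 1.0225366007112462 98.01278408175335 [-0.7 -0.3 -0.2] [179.8   0.1 -72. ]
191 .........gddg.................
193 .........gddg.................
195 ..........ddg.................
197 ..............................
199 ..............................
201 ..............................
203 .........gttg.................
205 .........tttttttg.............
207 .......ogtttttttttttt.........
209 ...ooooottttttttttttt.........
211 ...oooogttttttttttttt.........
213 ..oooootttttttttttttt.........
215 ..oooootttttttttttttgg........
217 .......tttttttttttttg.........
219 .......gtttttttttttgg.........
221 ......oggggg.ttttttg..........
(340, 806, 3)
```

Emit:
apply_moves(targets="0 0 0 0 0 -3 0; 0 0 0 0 0 -6 0; 0 0 0 0 0 -8 0; 0 0 0 0 0 -8 0; 0 0 0 0 0 -8 0")

```text
time: 44.65
tool_pos: [553.9, -115.2, 179.3]
tcp_rot: [-180.0, -0.0, -72.0]
ft_force: [-0.0, 0.5, -0.8]
finger_gap: -0.1
```

```bash
python3 -c "
from h import *
st();a=snapshot('scene');a0=cv2.cvtColor(cv2.imread('pics/a0.png'),cv2.COLOR_BGR2RGB)
d=np.abs(a.astype(int)-a0).max(2)>50
print('lid region changed',d[200:226,228:262].sum(),'board bars',d[150:168,268:300].sum())
for im in (a0,a):
    h=cv2.cvtColor(im,cv2.COLOR_RGB2HSV)[195:226,212:262];k=cv2.inRange(h,(85,120,60),(98,255,255));print('teal box',cv2.boundingRect(k),(k>0).sum())
print([(q,place_of('scene',q)[:1]) for q in ('soap_green','soap_pink')]);print(hand_in())"
```

```text
44.65 x',y',z -14.113836287993305 -0.13247187279327655 179.2720724949349 [-0.   0.5 -0.8] [-180.   -0.  -72.]
lid region changed 0 board bars 0
teal box (17, 8, 27, 21) 413
teal box (17, 8, 27, 21) 413
[('soap_green', [{'at': [185.1, 335.3], 'confidence': 0.48}]), ('soap_pink', [{'at': [154.3, 293.0], 'confidence': 0.69}])]
the job is handed in; nothing more can be done
None
```

The job is handed in at about 45 s. I pressed the latch and the lid popped open. I then laid the yellow soap in the case, let go of it and pushed the lid shut.

**Last checks**
- **Lid:** before hand-in, with the gripper well clear, the scene picture of the shut lid was unchanged from the starting picture. While closing, the push rose to about 16 N, dropped to zero as it snapped over, and reached 8.5 N on the seal.
- **Soap:** it touched the pocket floor at the expected height, which puts h close to 0. Seen from above afterwards, it lay within the tub walls.
- **Other soaps:** the pictured area with the green and pink bars showed no change. I did not check the bottles, cup and scraper separately, but the arm met no unexpected contact.

**What disagreed or went wrong**
- **Finger ends:** the closed fingertips end about 26 mm short of the given TCP (about 29 mm at 50 mm opening). I found every height by touch instead.
- **First press:** the first try on the latch reached 7 N with a sideways pull and did not open the lid. I backed off, pressed 6 mm further out and followed the pad's motion, and it opened.
- **Board touch:** feeling for the board beside the soap briefly reached about 32 N vertically (36 N in all), because I had sent one step too many.
- **Final network check:** the green soap network reported a spot away from the board, with 0.48 confidence. I treated it as a false hit, since that part of the picture was unchanged.
- **Last picture:** the final view was refused by the 12-picture limit, so the last checks used pixel comparisons only.

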